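# Put the counter mirror up on its stand

## Task

First take the white buffing block out of the mirror stand's trough and leave it in the square tray. Then edge the flat mirror out over the high edge of the sloping stand until it overhangs enough to pinch, pinch it by that overhang, carry it over and set it in the mirror stand, long side up and glass facing out, its lower edge down in the trough between the end stops and its back lying flat against the leaning back board. Do not drop the mirror, and leave the cream jar and the tin between the stands where they are.

Things in the scene. Friction and masses are not known exactly. Their poses are not given: they have to be found in the camera images.
- slope: Fixed sloping stand of pale wood, 172 (x) x 170 mm (y). Origin: centre of its underside, on the table; x points to its low side. Its flat board, 10 mm thick, 190 mm long, falls 25 degrees towards +x: top face from x = -0.086, z = 0.150 (high edge, nearest the robot) to x = 0.086, z = 0.070. Two stops, 9 mm high, 20 wide, at y = -0.05 and 0.05, 150 to 160 mm down the board; 80 mm gap between.
- slope_edge (a point): Middle of the slope's high edge, on the board's top face; axes as the slope's. Below the board the edge is free: the leg is set back 45 mm. A mirror pinched here by fingers steeper than the slope turns to lie flat between them as it is lifted; it may swing in the pinch if the gripper is rolled sideways.
- mirror: Loose flat mirror, 140 (its x) x 120 (y) x 8 mm (z), about 0.26 kg, grey back, glass on the +z face. Origin: centre of the back (under) face. At the start x points down the slope; it lies glass up against the two stops, its upper edge 10 mm below the slope's high edge. Friction holds it where it is left on the slope if it overhangs by less than 60 mm. Too wide to grip across.
- stand: Fixed mirror stand of pale wood, base 130 (x) x 168 mm (y). Origin: centre of its underside, on the table; +x is its front. Its back board leans 30 degrees from vertical, top towards -x (the robot), face looking to +x and up; 75 mm long up the lean, 8 thick. The trough floor is square to the face, runs 30 mm out of it (forward and up) to a lip 10 mm high. End stops 20 mm high, 156 mm apart.
- stand_trough (a point): Middle of the line where the back board's face meets the trough floor: stand x = 0, y = 0, z = 0.030; axes as the stand's. A seated mirror's lower back edge lies here, its origin 70 mm up the board (stand x = -0.035, z = 0.091), its x axis down along the board, its y along the stand's y; 65 mm of it stick out past the board's top.
- buffer: Loose white buffing block, 26 (its x) x 60 (y) x 40 mm (z), about 60 g. Origin: centre of its underside. At the start it stands on the trough floor 1 mm from the back board and leans with it: its z runs up along the board, x out of the board, y along the trough, so it can be gripped over its 60 mm length.
- tray: Fixed square open white tray, 125 x 125 x 28 mm high, walls and floor 4 to 5 mm thick. Origin: centre of its underside, on the table; axes along its sides.
- cream: Bystander: low cream jar with black lid, 56 mm wide, 35 tall; origin at the centre of its underside. Leave it alone.
- tin: Bystander: flat metal tin, 60 mm wide, 22 tall; origin at the centre of its underside. Leave it alone.
Mind the look-alikes: they are no part of the job. What is meant by the buffer is not orange, and is the larger of those in its own colour.

How it is judged (in metres and radians):
On the way, in this order (a step that is already met when the one before it is completed fails the run):
1. the buffing block stands or lies in the tray, let go (x of buffer in the frame of tray between -0.055 and 0.055 m and y of buffer in the frame of tray between -0.055 and 0.055 m and z of buffer in the frame of tray between -0.005 and 0.035 m and contact force between buffer and the fingers below 0.1 N), for 0.2 s.
2. the mirror, lying on the slope, overhangs its high edge by 20 to 65 mm (x of mirror in the frame of slope between -0.0816 and -0.041 m and angle between mirror's own z axis and vertical between 0.35 and 0.53 rad and contact force between mirror and slope above 0.2 N), for 0.2 s.
3. the mirror is pinched in the fingers, clear of the slope (contact force between mirror and the fingers above 1 N and contact force between mirror and slope below 0.05 N), for 0.2 s.
At the end, for the whole second after the job is handed in: The mirror stands still in the stand, released: within 12, 22 and 10 mm (x, y, z) of its seated place, glass out, its face within 7 degrees of the back board's lean and of its direction. The buffing block lies still in the tray, within 55 mm of its centre along each side, not on the rim (x of buffer in the frame of tray between -0.055 and 0.055 m and y of buffer in the frame of tray between -0.055 and 0.055 m and z of buffer in the frame of tray between -0.005 and 0.035 m and linear speed of each of buffer, mirror below 0.02 m/s and x of mirror in the frame of stand between -0.047 and -0.023 m and y of mirror in the frame of stand between -0.022 and 0.022 m and z of mirror in the frame of stand between 0.080622 and 0.100622 m and angle between mirror's own z axis and vertical between 0.93 and 1.17 rad and angle between the y axis of mirror and the y axis of stand, either way round below 0.12 rad); the robot touches nothing.
It fails at once if the mirror falls towards the table (height (world z) of mirror below 0.05 m).
It fails at once if the cream jar or the tin is shifted over 30 mm or knocked over (distance of any of cream, tin from where it was at the start of the episode above 0.03 m or angle between any of cream, tin's own z axis and vertical above 0.5 rad).
It also fails if it takes over 72 s, if anything falls off the work surface, if the arm or the gripper's body presses on something with over 40 N, if the wrist force passes 120 N, or if a joint passes its speed limit or range.

## Robot

A 7-joint arm with a two-finger parallel gripper is mounted at the origin on the work surface. World frame = base frame: x ahead of the robot, y to its left, z up, the work surface at z = 0. Lengths are in mm, angles in rad, forces in N, time in s.
With the tool pointing down it reaches from about 400 to 875 mm from the base axis. Payload 4.4 kg.
Tool frame: the origin (TCP) lies at the very end of the fingers, on their centre line; the grasp point (between the pads) lies 19 mm behind it; z points along the fingers, x is the direction in which the jaws open and shut, and the axes are right-handed (so a half turn about z gives the same grasp; the last joint's range is limited). The gripper opens to 85 mm and grips with 20 to 120 N. Pads are 22 mm wide; open, the fingers measure 114 mm over their backs; the gripper's body (76 mm by 85 mm) begins 54 mm behind the grasp point. The pads swing forward as they close: fully open they stand 13 mm farther back than shut.
Start: joints at [-1.405, 0.628, 0.038, 1.517, -0.027, 0.996, -0.02], TCP at [149.299, 632.635, 231.313] pointing down, gripper open.
Joint ranges: [-3.06, 3.06], [-0.37, 2.12], [-1.25, 1.32], [0.18, 2.47], [-1.1, 4.24], [0.23, 1.98], [-2.94, 2.94]. Speed limits (rad/s): [2.57, 2.57, 3.14, 3.14, 3.14, 3.14, 3.14].

## Interface

Orientations are given as [roll, pitch, yaw] about the fixed x, y, z axes, in that order (R = Rz(yaw) Ry(pitch) Rx(roll)).
In Python, from cell import ctrl gives the robot as it stands.
- The arm moves only by the shell command python3 -m creep 'ROWS'. ROWS is text: rows parted by semicolons, each of 7 numbers parted by spaces: the shift along the tool's x, y, z in units of 40 mm (1.0 is 40 mm), then the turn, a rotation vector about the tool's x, y, z in degrees, then the closure, from 0 (fully open) to 1 (shut). In form: x y z rx ry rz grip; .... A call has 1 to 10 rows; each row is the pose to reach, as a shift and turn from the pose commanded when the call began, along the tool's axes at that moment; what a row does not reach only later rows make up. A row lasts 1/12 s, in which the tool goes at most 41.7 mm and 7.16 degrees, less where a joint would pass 70% of its speed; a pose out of reach is approached as far as the arm can. A call with a gripper value outside its range is refused whole. The fingers move at their own pace and stop on an object; the grip force is fixed at half the most. Time passes only in rows, so rows that repeat a pose let the fingers close. It gives the time, the measured TCP pose, the force and the opening at its end, in the units of the state.
- ctrl.read_state(): the state, without advancing time (a new reading comes with each control period).
- ctrl.get_image(name): name is "scene" or "top" or "wrist"; returns a dict with "img" (384x512x3 uint8, red, green, blue), "vfov" (degrees; the focal length in pixels is half the picture's height over the tangent of half this angle, whatever the lens; pixels are square), "cx", "cy" (the principal point, pixels), "distortion" ([k1, k2, p1, p2, k3] as OpenCV has them; the pictures are not rectified), "T" (4x4, takes a point from camera to world coordinates); the wrist camera has in their place "tool_from_camera" (4x4, takes a point from camera to tool coordinates, whose origin is the TCP and whose axes are the tool frame's). Camera axes: x right, y up, looking along -z (the intrinsics and any distortion apply to the point x, -y, -z); pixel columns grow to the right and rows downward; lengths in mm; the calibration is good to about 2 mm. A picture is of the moment at which its call begins: read the wrist's pose just before it. There is no depth.
- ctrl.finish_job(): hands the job in, once; it reports no verdict.
Trained networks look in the newest picture that a camera, given by its name, has taken for a name from the list of things; names that differ only in an ending like _2 or _b are one class to them, and where a whole thing is asked for, a point or a joint stands for the part that bears it (a point fixed in the world has none). Each returns a list of dicts, best first, with "score" (0 to 1); they miss things now and then, are a little off and sometimes report something else, mostly with a low value. They report only what shows in the picture. A call takes as long as a camera call. They do not tell look-alikes from the thing itself.
- ctrl.boxes_of(camera, thing): "rect" ([left, top, right, bottom] in pixels, round what is visible of it).
- ctrl.cut_out(camera, thing): "pixels" (384x512 bool, what is visible of it) and "rect" ([left, top, right, bottom] in pixels, round what is visible of it).
The state is a dict: "clock": time; "qpos": joint angles; "qd": joint speeds; "tau": joint torques, N m; "eef_pos": TCP position; "tool_rot": TCP orientation; "force": force on the tool from outside, world axes, zero at the start; "torque": the same for the moment, N m; "width": finger opening in mm.
Only numpy, scipy, OpenCV 4.12 (cv2) and the standard library are available. Lean on these libraries where they do the work, as an engineer would, in place of code of your own. Each camera call takes 0.05 s, during which the arm holds its last target.

## Working session

There is one attempt and no reset: what is moved stays moved. The work goes in short steps, Python scripts to look and compute and a shell command to move; the robot and the scene stay as the last step left them, time stands still between calls to the robot, and variables do not carry over. Pictures are saved under pics/ and viewed, and the job is handed in when it is done.

```bash
ls; mkdir -p pics
cat > h.py <<'E'
import numpy as np, cv2
from cell import ctrl
from scipy.spatial.transform import Rotation as R
def save(cam,name):
    d=ctrl.get_image(cam); cv2.imwrite('pics/'+name+'.png',cv2.cvtColor(d['img'],cv2.COLOR_RGB2BGR)); return d
def K(d):
    f=192/np.tan(np.radians(d['vfov'])/2); return np.array([[f,0,d['cx']],[0,f,d['cy']],[0,0,1.]])
def tool():
    s=ctrl.read_state(); T=np.eye(4); T[:3,:3]=R.from_euler('xyz',s['tool_rot']).as_matrix(); T[:3,3]=s['eef_pos']; return T
def camT(d,T=None):
    return np.array(d['T']) if 'T' in d else (tool() if T is None else T)@np.array(d['tool_from_camera'])
def ray(d,px,T=None):
    p=cv2.undistortPoints(np.array(px,float).reshape(-1,1,2),K(d),np.array(d['distortion'],float)).reshape(-1,2)
    C=camT(d,T); v=np.c_[p[:,0],-p[:,1],-np.ones(len(p))]@C[:3,:3].T
    return C[:3,3],v/np.linalg.norm(v,axis=1)[:,None]
def onz(d,px,z,T=None):
    o,v=ray(d,px,T); return o+v*((z-o[2])/v[:,2])[:,None]
def proj(d,P,T=None):
    C=np.linalg.inv(camT(d,T)); q=np.asarray(P,float).reshape(-1,3)@C[:3,:3].T+C[:3,3]
    q=q*[1,-1,-1]
    return cv2.projectPoints(q,np.zeros(3),np.zeros(3),K(d),np.array(d['distortion'],float))[0].reshape(-1,2)
E
python3 - <<'E'
from h import *
print(ctrl.read_state())
for c in ['scene','top','wrist']:
    d=save(c,c+'0'); print(c,d['vfov'],d['cx'],d['cy'],d['distortion'],np.round(camT(d),3).tolist())
    for t in ['slope','mirror','stand','buffer','tray','cream','tin']:
        print(c,t,[(round(b['score'],2),[round(x) for x in b['rect']]) for b in ctrl.boxes_of(c,t)])
E
```

```text
pics
{'clock': 0.0, 'qpos': array([-1.40477387,  0.62936809,  0.03843554,  1.5183708 , -0.02699851,
        0.99629989, -0.02000234]), 'qd': array([-1.42169090e-03, -9.06220800e-04, -2.92510413e-03,  5.28585093e-05,
        8.75972422e-05,  9.37545676e-04,  3.72677851e-05]), 'tau': array([ 3.37352312e-04, -5.63415062e+01,  1.22609261e+00, -1.93446118e+01,
        1.09428767e-02,  1.03634759e-02,  1.88023165e-06]), 'eef_pos': array([149.16268327, 632.00636553, 230.37384832]), 'tool_rot': array([3.14156845e+00, 1.92813524e-03, 1.33897744e+00]), 'force': array([ 0.81089291, -0.29478422, -0.2136461 ]), 'torque': array([ 0.01795473, -0.01792546, -0.01325326]), 'width': 85.5860785810073}
scene 54.70294484911675 256.2774682053569 188.46620512174164 [-0.02581213  0.          0.          0.          0.        ] [[-0.476, -0.597, 0.645, 1011.098], [0.879, -0.322, 0.351, 242.974], [-0.001, 0.734, 0.679, 622.557], [0.0, 0.0, 0.0, 1.0]]
scene slope [(0.57, [309, 197, 439, 349])]
scene mirror []
scene stand [(0.69, [276, 189, 304, 212]), (0.56, [120, 152, 206, 232])]
scene buffer [(0.81, [114, 227
[... 404 characters left out ...]
, 1.0]]
top slope [(0.89, [127, 140, 196, 215]), (0.61, [239, 220, 263, 246])]
top mirror [(0.94, [135, 152, 185, 207])]
top stand [(0.8, [313, 158, 393, 211])]
top buffer [(0.82, [346, 169, 371, 188]), (0.56, [134, 153, 185, 210])]
top tray [(0.76, [224, 122, 281, 175])]
top cream [(0.7, [237, 190, 256, 211])]
top tin [(0.92, [236, 219, 260, 243])]
wrist 65.85680436096989 252.75018846400067 194.55057654487135 [-0.07970004  0.          0.          0.          0.        ] [[0.23, -0.923, -0.309, 70.179], [0.973, 0.218, 0.074, 650.379], [-0.001, -0.318, 0.948, 374.338], [0.0, 0.0, 0.0, 1.0]]
wrist slope []
wrist mirror []
wrist stand []
wrist buffer []
wrist tray []
wrist cream []
wrist tin []
```

View pictures.

View pics/scene0.png

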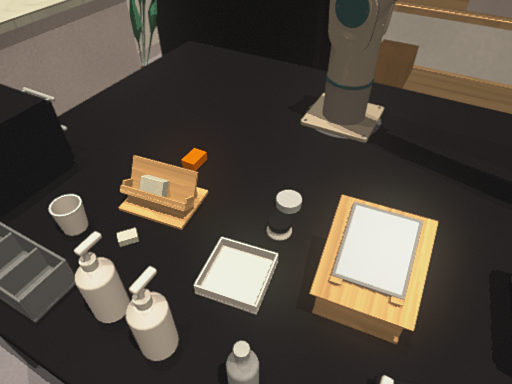

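View pics/top0.png

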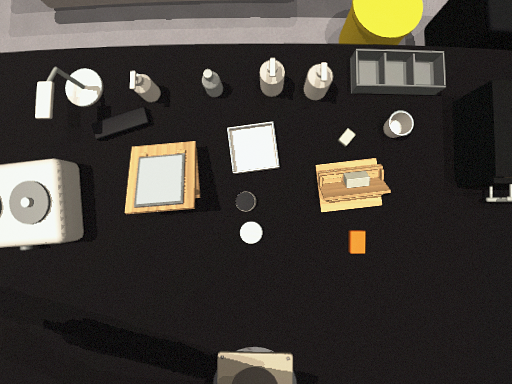

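View pics/wrist0.png

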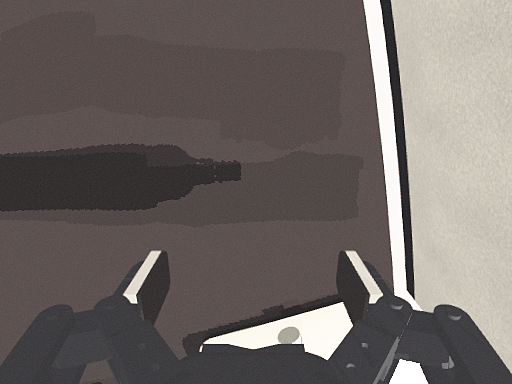

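Run:
```python
import cv2,numpy as np
t=cv2.imread('pics/top0.png');s=cv2.imread('pics/scene0.png')
a=cv2.resize(t[130:225,115:210],(570,570),interpolation=cv2.INTER_CUBIC)
cv2.imwrite('pics/t_slope.png',a)
a=cv2.resize(t[145:225,300:400],(800,640)[:2],interpolation=cv2.INTER_CUBIC)[:600]
cv2.imwrite('pics/t_stand.png',a)
a=cv2.resize(s[145:240,105:215],(770,600)if 0 else (693,598),interpolation=cv2.INTER_CUBIC)
cv2.imwrite('pics/s_stand.png',a)
a=cv2.resize(s[185:355,300:450],(525,595),interpolation=cv2.INTER_CUBIC)
cv2.imwrite('pics/s_slope.png',a)
```

```text
(no output)
```

View pics/t_slope.png

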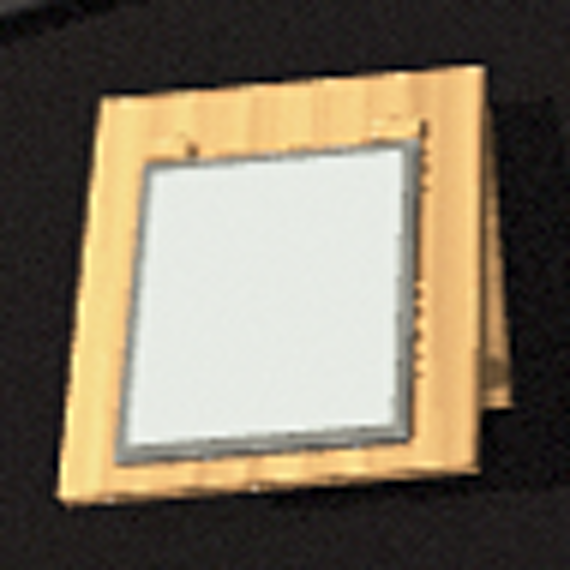

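View pics/t_stand.png

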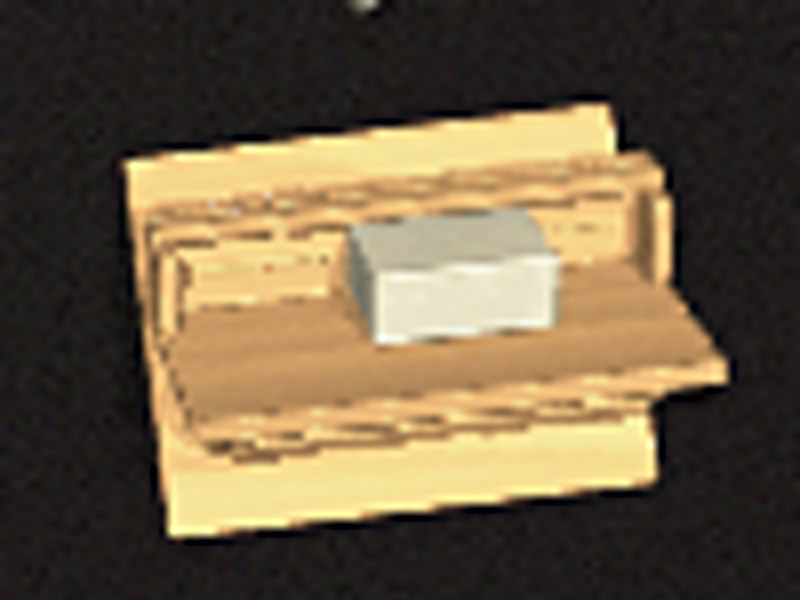

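View pics/s_stand.png

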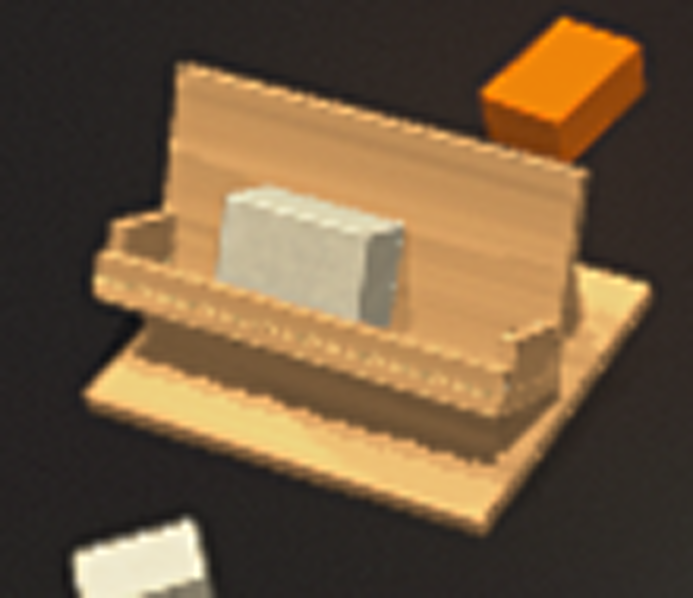

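View pics/s_slope.png

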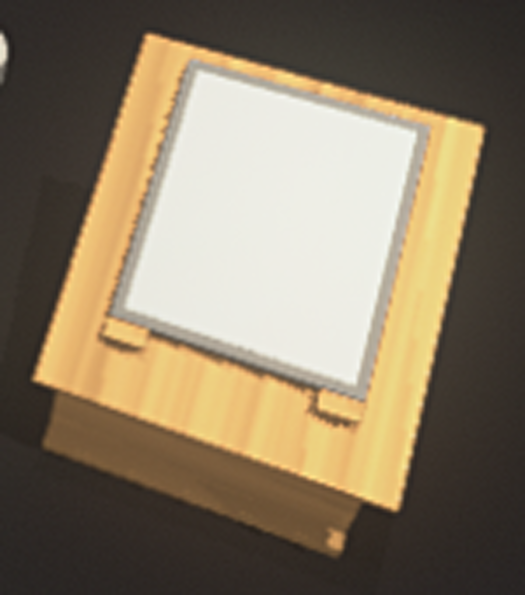

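```bash
cat > fit.py <<'E'
from h import *
from scipy.optimize import least_squares
dt=ctrl.get_image('top'); ds=ctrl.get_image('scene')
def pt(u,v,s,ox,oy): return ((u+.5)/s-.5+ox,(v+.5)/s-.5+oy)
TS=lambda u,v:pt(u,v,6,115,130); SS=lambda u,v:pt(u,v,3.5,300,185)
TT=lambda u,v:pt(u,v,8,300,145)
def ST(u,v): return ((u+.5)/6.3-.5+105,(v+.5)/6.295-.5+145)
def W(p,P):
    c,s=np.cos(p[2]),np.sin(p[2]); P=np.array(P,float)
    return P@np.array([[c,s,0],[-s,c,0],[0,0,1]])+[p[0],p[1],0]
def fit(f,obs,p0,n):
    def r(p): return np.concatenate([(proj(d,W(p,f(p)[k]))[0]-uv) for d,k,uv in obs])
    s=least_squares(r,p0,x_scale=[10,10,.1]+[5]*(len(p0)-3),loss='soft_l1'); print(n,np.round(s.x,3)); print(np.round(r(s.x).reshape(-1,2),1).tolist()); return s.x
sl={'LL':(86,85,70),'LR':(86,-85,70),'HL':(-86,85,150),'HR':(-86,-85,150)}
o=[(dt,'LL',TS(103,98)),(dt,'LR',TS(485,67)),(dt,'HL',TS(60,497)),(dt,'HR',TS(478,469)),
   (ds,'HR',SS(148,35)),(ds,'HL',SS(485,127)),(ds,'LR',SS(33,380)),(ds,'LL',SS(400,510))]
if __name__=='__main__':
    ps=fit(lambda p:sl,o,[500,200,0],'slope')
    # mirror top corners in slope frame: from high edge 10mm down, +8 normal
    d=np.array([np.cos(np.radians(25)),0,-np.sin(np.radians(25))]); nn=np.array([np.sin(np.radians(25)),0,np.cos(np.radians(25))])
    m=lambda p:{a+b:np.array([-86,0,150])+d*(p[3]+(0 if a=='H' else 140))+nn*8+np.array([0,p[4]+(60 if b=='L' else -60),0]) for a in 'HL' for b in 'LR'}
    om=[(dt,'HL',TS(115,464)),(dt,'HR',TS(408,438)),(dt,'LL',TS(142,160)),(dt,'LR',TS(418,140)),
        (ds,'HR',SS(190,62)),(ds,'HL',SS(428,127)),(ds,'LR',SS(110,318)),(ds,'LL',SS(362,398))]
    fit(lambda q:m([0,0,0,q[3],q[4]]),om,[ps[0],ps[1],ps[2],10,0],'mirror free')
    def f(q): return None
    r=lambda q:np.concatenate([proj(D,W(ps,m([0,0,0,*q])[k]))[0]-uv for D,k,uv in om]); s=least_squares(r,[10,0]); print('mirror edge,y',s.x,np.round(s.fun,1))
    g=lambda p:{'FL':(65,84,p[3]),'FR':(65,-84,p[3]),'BL':(-65,84,p[3]),'BR':(-65,-84,p[3]),'TL':(-37.5,p[4],95),'TR':(-37.5,-p[4],95)}
    ot=[(dt,'FL',TT(125,160)),(dt,'FR',TT(608,103)),(dt,'BL',TT(168,535)),(dt,'BR',TT(657,483)),
        (dt,'TR',TT(728,362)),
        (ds,'TR',ST(180,65)),(ds,'TL',ST(587,172)),(ds,'FR',ST(85,393)),(ds,'FL',ST(487,528)),(ds,'BL',ST(650,288))]
    pt_=fit(g,ot,[500,-200,0,10,80],'stand')
    c,s_=np.cos(np.pi/6),.5; n=np.array([c,0,s_]);u=np.array([-s_,0,c])
    b=lambda q:{a+e:np.array([0,0,30])+n*(q[0]+(27 if a=='F' else 1))+u*40+np.array([0,q[1]+(30 if e=='L' else -30),0]) for a in 'FB' for e in 'LR'}
    ob=[(dt,'FL',TT(375,270)),(dt,'FR',TT(558,257)),(dt,'BL',TT(378,341)),(dt,'BR',TT(555,328)),
        (ds,'FR',ST(225,198)),(ds,'FL',ST(362,232)),(ds,'BL',ST(402,220))]
    r=lambda q:np.concatenate([proj(D,W(pt_,b(q)[k]))[0]-uv for D,k,uv in ob]); s=least_squares(r,[0,0]); print('buf n,y',s.x,np.round(s.fun,1))
    for nme,z in (('tray',28),('cream',35),('tin',22)):
        for D,cam in ((dt,'top'),(ds,'scene')):
            for q in ctrl.boxes_of(cam,nme):
                e=q['rect']; print(nme,cam,round(q['score'],2),np.round(onz(D,[((e[0]+e[2])/2,(e[1]+e[3])/2)],z)[0],1))
E
python3 fit.py
```

```text
slope [5.78419e+02 2.36073e+02 8.70000e-02]
[[-1.1, 0.5], [-1.1, -0.1], [-1.4, -0.1], [-1.4, -0.7], [-0.7, -0.9], [-0.3, -0.2], [-0.2, -0.4], [-0.8, 0.2]]
mirror free [ 4.646200e+02  1.391596e+03  9.200000e-02  1.756000e+01 -1.161255e+03]
[[-0.6, -0.1], [-0.3, 0.2], [-0.3, 1.1], [-0.4, 0.2], [-1.1, -0.7], [-0.1, 0.0], [-0.8, -0.1], [0.2, 1.7]]
mirror edge,y [10.49824119 -0.54415519] [-1.  -0.8 -0.6 -0.2 -0.5  0.3 -0.4 -0.4 -0.9 -1.5  0.4 -0.5 -1.1 -0.8
  0.2  1.4]
stand [ 5.65278e+02 -2.50447e+02  1.29000e-01  9.15600e+00  8.49930e+01]
[[-0.8, -0.4], [-0.4, -0.6], [-0.2, 0.2], [-0.2, -0.8], [0.1, 3.2], [0.8, -1.6], [0.8, -2.0], [-1.3, 1.3], [-1.4, -0.4], [-0.5, -0.1]]
buf n,y [  9.61845806 -10.15973304] [-0.6  0.5 -0.1 -0.7 -0.9  0.7  0.1 -0.5 -1.1 -1.6  0.2 -0.7  0.2 -0.6]
tray top 0.9 [662.5   9.7  28. ]
tray scene 0.6 [530.1  39.   28. ]
tray scene 0.56 [677.8  22.3  28. ]
cream top 0.71 [517.9  21.1  35. ]
cream scene 0.7 [535.1  40.2  35. ]
tin top 0.93 [429.2  18.8  22. ]
tin top 0.69 [660.7  11.1  22. ]
tin scene 0.97 [442.3  21.9  22. ]
```

```bash
cat > go.py <<'E'
# usage: go.py x y z tilt_deg(forward) yaw_deg mode ; prints move row from the current pose
import sys
from h import *
def pose(x,y,z,tilt,yaw,mode):
    # frame F with x = heading yaw. tool z = (sin tilt,0,-cos tilt) in F. mode 'y': tool x = F y ; mode 'n': tool x in the F xz plane
    t=np.radians(tilt); F=R.from_euler('z',np.radians(yaw)).as_matrix()
    z_=np.array([np.sin(t),0,-np.cos(t)]); y_=np.array([0,1.,0]); n=np.array([np.cos(t),0,np.sin(t)])
    if mode=='y': X=y_
    elif mode=='-y': X=-y_
    elif mode=='n': X=n
    else: X=-n
    M=np.c_[X,np.cross(z_,X),z_]
    T=np.eye(4);T[:3,:3]=F@M;T[:3,3]=[x,y,z];return T
def rel(T):
    D=np.linalg.inv(tool())@T; return D[:3,3]/40,R.from_matrix(D[:3,:3]).as_rotvec(degrees=True)
if __name__=='__main__':
    a=list(map(float,sys.argv[1:6])); s,r=rel(pose(*a,sys.argv[6]))
    print('shift',np.round(s,3),'rot',np.round(r,2),'rows',np.ceil(max(np.linalg.norm(s)*40/41,np.linalg.norm(r)/7.1)))
E
python3 go.py 400 380 340 0 7.4 y;python3 go.py 500 0 340 0 7.4 y
```

```text
shift [-4.707  7.551 -2.717] rot [ -0.    -0.   -20.68] rows 10.0
shift [-13.379  12.167  -2.718] rot [ -0.    -0.   -20.68] rows 18.0
```

```bash
python3 -m creep '-4.7 7.55 -2.7 0 0 -20.7 0;-4.7 7.55 -2.7 0 0 -20.7 0;-4.7 7.55 -2.7 0 0 -20.7 0;-4.7 7.55 -2.7 0 0 -20.7 0;-4.7 7.55 -2.7 0 0 -20.7 0;-4.7 7.55 -2.7 0 0 -20.7 0;-4.7 7.55 -2.7 0 0 -20.7 0;-4.7 7.55 -2.7 0 0 -20.7 0;-4.7 7.55 -2.7 0 0 -20.7 0;-4.7 7.55 -2.7 0 0 -20.7 0'; python3 go.py 500 0 340 0 7.4 y
```

```text
clock: 2.43
eef_pos: [408.2, 373.3, 341.9]
tool_rot: [3.134, 0.002, 1.687]
force: [0.2, 0.2, 0.7]
width: 85.2
shift [-9.535  1.197  0.08 ] rot [ 0.44  0.14 -0.74] rows 10.0
```

```bash
python3 -m creep '-9.5 1.2 0 0 0 0 0;-9.5 1.2 0 0 0 0 0;-9.5 1.2 0 0 0 0 0;-9.5 1.2 0 0 0 0 0;-9.5 1.2 0 0 0 0 0;-9.5 1.2 0 0 0 0 0;-9.5 1.2 0 0 0 0 0;-9.5 1.2 0 0 0 0 0;-9.5 1.2 0 0 0 0 0;-9.5 1.2 0 0 0 0 0'; python3 go.py 540 -250 270 10 7.4 y
```

```text
clock: 3.27
eef_pos: [497.7, 1.3, 339.6]
tool_rot: [3.141, 0.005, 1.69]
force: [-0.2, -0.2, 0.2]
width: 85.5
shift [-6.355  0.301  1.772] rot [-9.94  0.33 -0.55] rows 7.0
```

```bash
python3 -m creep '-6.35 0.3 1.75 -10 0.3 -0.5 0;-6.35 0.3 1.75 -10 0.3 -0.5 0;-6.35 0.3 1.75 -10 0.3 -0.5 0;-6.35 0.3 1.75 -10 0.3 -0.5 0;-6.35 0.3 1.75 -10 0.3 -0.5 0;-6.35 0.3 1.75 -10 0.3 -0.5 0;-6.35 0.3 1.75 -10 0.3 -0.5 0;-6.35 0.3 1.75 -10 0.3 -0.5 0;-6.35 0.3 1.75 -10 0.3 -0.5 0'
python3 - <<'E'
from h import *
T=tool(); np.save('T1',T); d=save('wrist','w1'); print(T[:3,3])
d=save('top','top1')
E
```

```text
clock: 4.02
eef_pos: [541.1, -240.6, 268.7]
tool_rot: [2.968, -0.006, 1.708]
force: [0.5, 1.8, -1.1]
width: 85.3
[ 541.12344084 -240.55001349  268.72923618]
```

View pics/w1.png

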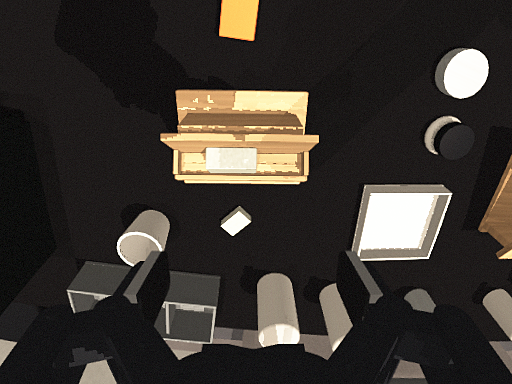

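```bash
cat > ov.py <<'E'
from h import *
from fit import W
T=np.load('T1.npy'); d=ctrl.get_image('wrist'); im=cv2.cvtColor(d['img'],cv2.COLOR_RGB2BGR)
p=[565.3,-250.4,.129]; S=4; x0,y0=140,70
im=cv2.resize(im[y0:y0+130,x0:x0+200],None,fx=S,fy=S,interpolation=cv2.INTER_CUBIC)
c,s=np.cos(np.pi/6),.5; n=np.array([c,0,s]);u=np.array([-s,0,c]);t0=np.array([0,0,30.]);Y=np.array([0,1,0])
def dl(P,col):
    q=proj(d,W(p,P),T); q=((q+.5-[x0,y0])*S).astype(int); cv2.polylines(im,[q.reshape(-1,1,2)],True,col,1)
dl([(65,84,9),(65,-84,9),(-65,-84,9),(-65,84,9)],(0,255,0))
for h,col in((84,(255,0,0)),):
    dl([t0+u*75+Y*h,t0+u*75-Y*h,t0-Y*h,t0+Y*h],col)
    dl([t0+n*30+u*10+Y*h,t0+n*30+u*10-Y*h],(255,255,0))
y=-10
dl([t0+n*1+u*40+Y*(y+30),t0+n*1+u*40+Y*(y-30),t0+n*27+u*40+Y*(y-30),t0+n*27+u*40+Y*(y+30)],(0,0,255))
cv2.imwrite('pics/ov1.png',im)
E
python3 ov.py
```

```text
(no output)
```

View pics/ov1.png

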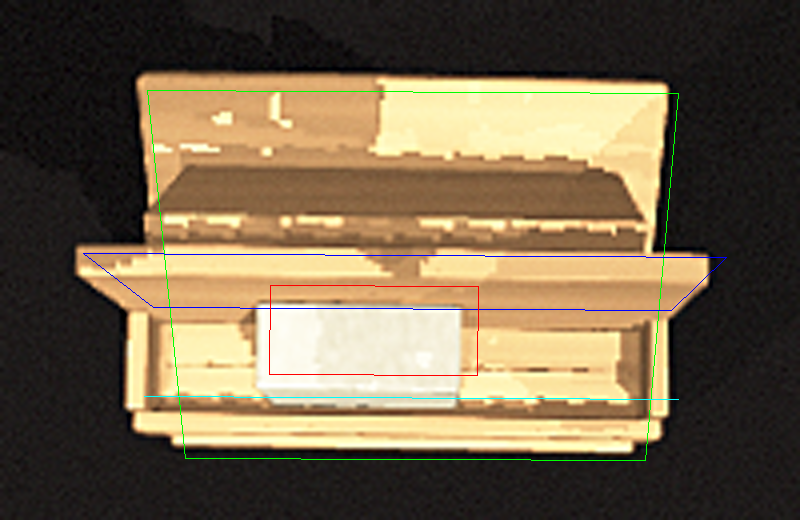

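```bash
cat > fit2.py <<'E'
from h import *
from fit import *
dw=ctrl.get_image('wrist'); T=np.load('T1.npy')
n=np.array([.866,0,.5]);u=np.array([-.5,0,.866]);t0=np.array([0,0,30.])
WW=lambda a,b:((a+.5)/4-.5+140,(b+.5)/4-.5+70)
def feats(p):
    h,by,bn=p[3],p[4],1
    Y=np.array([0,1.,0]); f={'TL':t0+u*75+Y*h,'TR':t0+u*75-Y*h}
    for a in 'FB':
        for e in 'LR': f[a+e]=t0+n*(bn+(26 if a=='F' else 0))+u*40+Y*(by+(30 if e=='L' else -30))
    return f
ob=[(dt,'FL',TT(375,270)),(dt,'FR',TT(558,257)),(dt,'BL',TT(378,341)),(dt,'BR',TT(555,328)),(dt,'TR',TT(728,362)),
        (ds,'FR',ST(225,198)),(ds,'FL',ST(362,232)),(ds,'BL',ST(402,220)),(ds,'TR',ST(183,72)),(ds,'TL',ST(587,180)),
 (dw,'BR',WW(257,305)),(dw,'BL',WW(462,309)),(dw,'FR',WW(258,388)),(dw,'FL',WW(460,390)),(dw,'TR',WW(78,277)),(dw,'TL',WW(709,284))]
def run(obs,nm):
    def r(p): return np.concatenate([(proj(d,W(p,feats(p)[k]),T)[0]-uv) for d,k,uv in obs])
    s=least_squares(r,[570,-250,.129,84,-10],x_scale=[10,10,.1,5,5]); print(nm,np.round(s.x,3)); print(np.round(s.fun.reshape(-1,2),1).tolist())
run(ob,'all');run(ob[:10],'fixed cams');run(ob[10:],'wrist')
E
python3 fit2.py
```

```text
all [ 5.72044e+02 -2.51902e+02  1.21000e-01  8.35160e+01 -1.14170e+01]
[[0.5, 1.1], [0.9, 0.1], [0.1, 1.3], [1.0, 0.3], [-0.0, 0.9], [-1.5, -0.9], [-0.4, 0.1], [-0.4, 0.2], [-1.4, -1.3], [-2.2, -1.7], [0.6, -0.0], [0.7, -0.4], [-0.1, 1.4], [0.9, 1.5], [0.6, -0.5], [1.1, -0.3]]
fixed cams [ 5.73046e+02 -2.47545e+02  1.14000e-01  8.58110e+01 -1.37340e+01]
[[-0.3, 0.6], [0.1, -0.3], [-0.7, 0.8], [0.2, -0.1], [-0.9, 0.6], [-1.1, -0.4], [-0.1, 0.8], [-0.0, 0.8], [-0.8, -0.9], [0.1, -0.4]]
wrist [ 5.71904e+02 -2.52847e+02  1.21000e-01  8.32160e+01 -1.10990e+01]
[[0.0, -0.2], [0.2, -0.6], [-0.7, 1.2], [0.4, 1.3], [0.0, -0.8], [0.0, -0.6]]
```

```bash
python3 go.py 548 -266 130 20 7 y
```

```text
shift [-0.689 -0.545  3.449] rot [-9.96 -0.51  0.93] rows 4.0
```

```bash
python3 -m creep '-0.69 -0.545 3.45 -10 -0.5 0.9 0;-0.69 -0.545 3.45 -10 -0.5 0.9 0;-0.69 -0.545 3.45 -10 -0.5 0.9 0;-0.69 -0.545 3.45 -10 -0.5 0.9 0;-0.69 -0.545 3.45 -10 -0.5 0.9 0;-0.69 -0.545 3.45 -10 -0.5 0.9 0';python3 go.py 582 -262 36 20 7 y
python3 - <<'E'
from h import *
T=tool(); np.save('T2',T); d=save('wrist','w2')
n=np.array([.866,0,.5]);u=np.array([-.5,0,.866]);t0=np.array([0,0,30.])
from fit import W
print(proj(d,W([572,-252.3,.121],[t0+n*a+u*40+[0,-11.4+b,0] for a in (1,27) for b in(30,-30)]),T))
E
```

```text
clock: 4.92
eef_pos: [546.9, -266.8, 128.5]
tool_rot: [2.795, -0.003, 1.691]
force: [0.7, 0.6, 0.5]
width: 85.2
shift [0.009 0.046 2.477] rot [-0.11 -0.1  -0.15] rows 3.0
[[295.27904437 192.13101889]
 [212.95544229 192.26148866]
 [294.55931211 226.81972744]
 [213.7295942  226.96125804]]
```

View pics/w2.png

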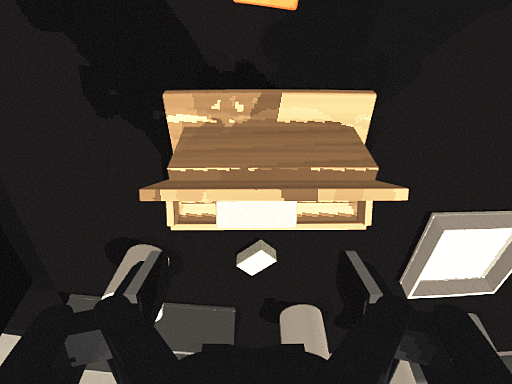

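```bash
python3 -m creep '0.04 0.04 1 0 0 0 0;0.04 0.04 1.8 0 0 0 0;0.04 0.04 2.3 0 0 0 0;0.04 0.04 2.48 0 0 0 0;0.04 0.04 2.48 0 0 0 0;0.04 0.04 2.48 0 0 0 0'
python3 - <<'E'
from h import *
save('wrist','w3');save('scene','s3')
E
```

```text
clock: 5.57
eef_pos: [591.7, -266.7, 48.8]
tool_rot: [2.813, -0.013, 1.696]
force: [-0.6, 0.1, 0.4]
width: 85.4
```

View pics/w3.png

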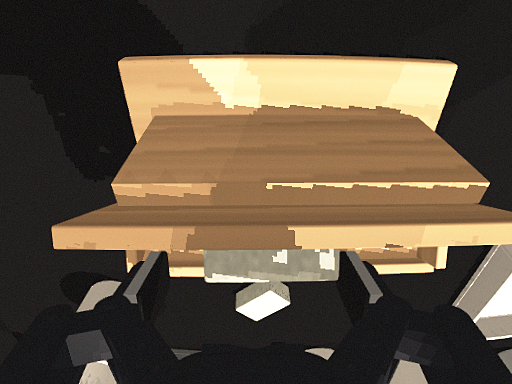

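View pics/s3.png

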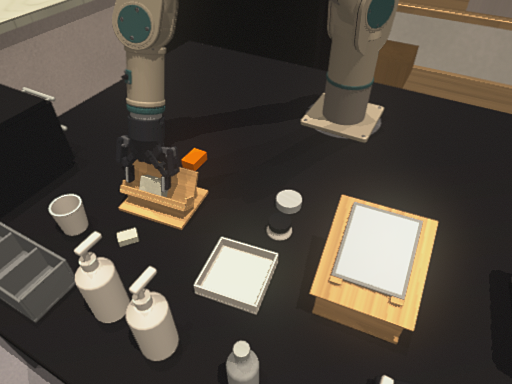

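```bash
python3 go.py 582 -262 36 20 7 y; python3 -c "
from h import *
s=ctrl.read_state();print(s['qpos'],s['eef_pos'],s['clock'],s['force'])"
```

```text
shift [ 0.156 -0.307  0.244] rot [-1.13 -0.75 -0.15] rows 1.0
[ 0.51556314  0.79431291 -0.04401319  1.91788454 -0.79546691  0.23363585
  2.94103481] [ 591.20240381 -267.31401048   49.11707012] 5.6667 [-0.00533018 -0.50962042  0.23834359]
```

```bash
cat > log.py <<'E'
from h import *
s=ctrl.read_state()
open('log.txt','a').write(' '.join(map(str,[*s['qpos'],*s['eef_pos'],*s['tool_rot']]))+'\n'); print('q',np.round(s['qpos'],2))
E
python3 log.py
python3 -m creep '0 -0.5 -1 0 0 0 0;0 -0.5 -2 0 0 0 0;0 -0.5 -3 0 0 0 0;0 -0.5 -4 0 0 0 0;0 -0.5 -4 0 0 0 0';python3 log.py; python3 go.py 540 -262 200 10 7 -y
```

```text
q [ 0.52  0.79 -0.04  1.92 -0.8   0.23  2.94]
clock: 6.08
eef_pos: [521.6, -281.9, 200.9]
tool_rot: [2.805, -0.006, 1.69]
force: [0.6, -0.9, -0.1]
width: 85.1
q [ 0.47  0.5   0.15  1.98 -0.64  0.51  2.83]
shift [0.439 0.479 0.195] rot [ -0.43 -14.56 179.18] rows 26.0
```

```bash
python3 go.py 530 -262 220 0 -55 y
```

```text
shift [ 0.471  0.41  -0.359] rot [ 17.2  -10.69  61.19] rows 10.0
```

```bash
python3 -m creep '0.47 0.4 -0.36 17.2 -10.7 61.2 0;0.47 0.4 -0.36 17.2 -10.7 61.2 0;0.47 0.4 -0.36 17.2 -10.7 61.2 0;0.47 0.4 -0.36 17.2 -10.7 61.2 0;0.47 0.4 -0.36 17.2 -10.7 61.2 0;0.47 0.4 -0.36 17.2 -10.7 61.2 0;0.47 0.4 -0.36 17.2 -10.7 61.2 0;0.47 0.4 -0.36 17.2 -10.7 61.2 0;0.47 0.4 -0.36 17.2 -10.7 61.2 0;0.47 0.4 -0.36 17.2 -10.7 61.2 0';python3 log.py; python3 go.py 530 -262 220 0 -120 y;  python3 go.py 540 -262 200 10 7 -y
```

```text
clock: 6.92
eef_pos: [530.5, -257.9, 211.9]
tool_rot: [-3.129, 0.003, 0.612]
force: [1.4, 0.3, -0.3]
width: 85.1
q [-0.04  0.68  0.75  1.71 -0.54  0.98  1.53]
shift [-0.071  0.075 -0.203] rot [-0.51  0.57 65.09] rows 10.0
shift [0.136 0.225 0.295] rot [  5.95  11.13 117.66] rows 17.0
```

```bash
python3 -m creep '0 0 0 0 0 65 0;0 0 0 0 0 65 0;0 0 0 0 0 65 0;0 0 0 0 0 65 0;0 0 0 0 0 65 0;0 0 0 0 0 65 0;0 0 0 0 0 65 0;0 0 0 0 0 65 0;0 0 0 0 0 65 0;0 0 0 0 0 65 0';python3 log.py;  python3 go.py 540 -266 160 20 7 -y
```

```text
clock: 7.75
eef_pos: [528.9, -258.1, 211.4]
tool_rot: [-3.139, 0.013, -0.522]
force: [0.1, -0.3, -0.7]
width: 85.7
q [-0.17  0.8   1.06  1.72 -0.77  1.11  0.61]
shift [0.355 0.037 1.282] rot [18.73 10.   52.41] rows 8.0
```

```bash
python3 -m creep '0.35 0 1.28 18.7 10 52.4 0;0.35 0 1.28 18.7 10 52.4 0;0.35 0 1.28 18.7 10 52.4 0;0.35 0 1.28 18.7 10 52.4 0;0.35 0 1.28 18.7 10 52.4 0;0.35 0 1.28 18.7 10 52.4 0;0.35 0 1.28 18.7 10 52.4 0;0.35 0 1.28 18.7 10 52.4 0;0.35 0 1.28 18.7 10 52.4 0;0.35 0 1.28 18.7 10 52.4 0';python3 log.py;  python3 go.py 540 -266 160 20 7 -y;python3 go.py 582 -262 36 20 7 -y
```

```text
clock: 8.58
eef_pos: [540.6, -265.0, 161.2]
tool_rot: [-2.792, -0.001, -1.442]
force: [0.5, -0.8, 0.3]
width: 85.4
q [ 0.21  0.61  0.49  2.01 -1.09  0.57  0.08]
shift [0.023 0.026 0.021] rot [-0.04  0.07  0.35] rows 1.0
shift [0.056 0.098 3.295] rot [-0.04  0.07  0.35] rows 4.0
```

```bash
cat > kin.py <<'E'
from h import *
from scipy.optimize import least_squares
import itertools
L=np.loadtxt('log.txt')
L=np.vstack([L,[-1.40477387,  0.62936809,  0.03843554,  1.5183708 , -0.02699851,0.99629989, -0.02000234,149.16268327, 632.00636553, 230.37384832,3.14156845,1.92813524e-03,1.33897744]])
def rz(a): return R.from_euler('z',a).as_matrix()
def ry(a): return R.from_euler('y',a).as_matrix()
def fk(q,p,sg,full=False):
    M=np.eye(3);x=np.array([0,0,p[0]])
    q=q*sg
    Rs=[]
    M=M@rz(q[0])@ry(q[1]); M=M@rz(q[2]); x=x+M@[p[1],0,p[2]]
    M=M@ry(q[3]); x=x+M@[p[3],0,p[4]]; M=M@rz(q[4]); M=M@ry(q[5]); x=x+M@[p[5],0,p[6]]; M=M@rz(q[6]+p[7])
    return x,M
def res(p,sg):
    o=[]
    for r in L:
        x,M=fk(r[:7],p,sg); o+=list(x-r[7:10])+list(200*(R.from_matrix(M.T)*R.from_euler('xyz',r[10:])).as_rotvec())
    return np.array(o)
if __name__=='__main__':
    best=[]
    for sg in itertools.product([1,-1],repeat=7):
        if sg[1]<0: continue
        for off in(0,np.pi/2,np.pi,-np.pi/2):
            if sg[6]*1 and True:
                e=res([300,0,350,0,350,0,250,off],np.array(sg)); 
                # orientation residual only
                best.append((np.abs(e.reshape(-1,6)[:,3:]).sum(),sg,off))
    best.sort(key=lambda t:t[0]); print(best[:4])
    _,sg,off=best[0]
    s=least_squares(res,[300,0,350,0,350,0,250,off],args=(np.array(sg),)); print(np.round(s.x,2)); print(np.round(s.fun.reshape(-1,6),1)); np.save('kp',np.r_[s.x,sg])
E
python3 kin.py
```

```text
[(np.float64(2.5543897960818173e-06), (-1, 1, -1, 1, -1, 1, -1), 3.141592653589793), (np.float64(905.2240751729033), (1, 1, 1, 1, 1, 1, -1), 0), (np.float64(1098.4481744984694), (1, 1, 1, 1, 1, 1, 1), 0), (np.float64(1106.129024862335), (-1, 1, -1, 1, -1, 1, 1), 3.141592653589793)]
[305.52  42.73 502.81 -26.   340.06 -18.04 292.94   3.14]
[[ -2.4   6.8   3.9   0.   -0.   -0. ]
 [  6.7   0.6   3.1   0.   -0.   -0. ]
 [  6.9   5.3  -2.2  -0.   -0.   -0. ]
 [  0.   -2.9  -2.7  -0.    0.   -0. ]
 [ -5.4  -4.4  -2.    0.    0.   -0. ]
 [-27.    3.5  -0.    0.   -0.    0. ]]
```

```bash
cat > kin2.py <<'E'
from kin import *
sg=np.array([-1,1,-1,1,-1,1,-1])
def mats(q):
    q=q*sg; M=np.eye(3); out=[M]
    for i,a in enumerate(q):
        M=M@(rz(a) if i%2==0 else ry(a)); out.append(M)
    return out
# offsets: vectors after each joint frame ; columns xz planar for frames 1..6 (after joint i)
cols=[(0,2),(1,0),(2,0),(2,2),(3,0),(4,0),(4,2),(5,0),(6,0),(6,2)]
def A(q):
    m=mats(q); return np.array([m[f][:,c] for f,c in cols]).T
def solve():
    AA=np.vstack([A(r[:7]) for r in L]); b=L[:,7:10].ravel()
    p0=np.array([300,0,0,400,0,0,400,0,0,270.]); lam=.02
    x=np.linalg.lstsq(np.vstack([AA,lam*np.eye(len(cols))]),np.r_[b,lam*p0],rcond=None)[0]
    return x,AA@x-b
if __name__=='__main__':
    x,r=solve(); print(dict(zip(map(str,cols),np.round(x,1)))); print(np.round(r.reshape(-1,3),1))
E
python3 kin2.py
```

```text
{'(0, 2)': np.float64(295.1), '(1, 0)': np.float64(4.6), '(2, 0)': np.float64(-19.1), '(2, 2)': np.float64(539.4), '(3, 0)': np.float64(46.2), '(4, 0)': np.float64(-0.6), '(4, 2)': np.float64(343.0), '(5, 0)': np.float64(-17.7), '(6, 0)': np.float64(-6.8), '(6, 2)': np.float64(315.0)}
[[  3.3   3.    0.4]
 [  4.3   2.3   1.9]
 [  4.2   4.5  -0.7]
 [ -0.9  -1.9   1.2]
 [ -7.7  -3.8  -0.9]
 [-26.7   3.9  -1.8]]
```

```bash
sed -i 's/^cols=.*/cols=[(0,2),(2,1),(2,0),(2,2),(3,0),(4,1),(4,0),(4,2),(6,0),(6,1),(6,2)]/; s/p0=np.array.*; lam/p0=np.array([300,0,0,400,0,0,0,400,0,0,270.]); lam/' kin2.py; python3 kin2.py
```

```text
{'(0, 2)': np.float64(334.0), '(2, 1)': np.float64(-11.2), '(2, 0)': np.float64(-0.0), '(2, 2)': np.float64(557.6), '(3, 0)': np.float64(3.0), '(4, 1)': np.float64(-15.5), '(4, 0)': np.float64(-1.4), '(4, 2)': np.float64(379.5), '(6, 0)': np.float64(0.2), '(6, 1)': np.float64(-1.2), '(6, 2)': np.float64(347.3)}
[[-0.1  0.1 -0.2]
 [ 0.  -0.2  0.1]
 [ 0.1  0.   0.1]
 [-0.   0.   0. ]
 [-0.   0.  -0.1]
 [-0.2 -0.1  0. ]]
```

```bash
cat > ik.py <<'E'
from kin2 import *
from go import pose
sg=np.array([-1,1,-1,1,-1,1,-1]); X=solve()[0]
lo=np.array([-3.06,-.37,-1.25,.18,-1.1,.23,-2.94]);hi=np.array([3.06,2.12,1.32,2.47,4.24,1.98,2.94])
Rz180=np.diag([-1.,-1,1])
def fk2(q): return A(q)@X, mats(q)[-1]@Rz180
def ik(T,q0,w=1e-3,m=0.03):
    def r(q):
        x,M=fk2(q); return np.r_[(x-T[:3,3])/10,20*R.from_matrix(M.T@T[:3,:3]).as_rotvec(),w*(q-q0)]
    s=least_squares(r,np.clip(q0,lo+m+1e-3,hi-m-1e-3),bounds=(lo+m,hi-m)); f=s.fun
    return s.x,np.linalg.norm(f[:3])*10,np.degrees(np.linalg.norm(f[3:6])/20)
def many(T,k=30,seed=0):
    rng=np.random.default_rng(seed); out=[]
    for i in range(k):
        q,e,a=ik(T,rng.uniform(np.maximum(lo,-1.5),np.minimum(hi,2.2)),1e-4)
        if e<.5 and a<.3: out.append((np.min(np.minimum(q-lo,hi-q)),q))
    out.sort(key=lambda t:-t[0]); return out
if __name__=='__main__':
    q0=ctrl.read_state()['qpos']; x,M=fk2(q0); print(x)
    def show(n,T):
        o=many(T,12); q,e,a=ik(T,q0); print(n,'near',np.round(q,2),round(e,1),round(a,1),'|',len(o), np.round(o[0][0],2) if o else '', np.round(o[0][1],2) if o else '')
    for mode in('y','-y'):
        for t in (0,10,20): show(f'buf {mode}{t}',pose(582 if t else 574,-262,36 if t else 38,t,7,mode))
    for mode in ('n','-n'):
        for t in (30,40,50,65): show(f'pinch {mode}{t}',pose(500,230,160,t,5,mode))
        for t in (30,): show(f'place {mode}{t}',pose(530,-255,125,t,7,mode))
E
python3 ik.py
```

```text
[ 540.54203175 -264.97944698  161.08157422]
buf y0 near [ 0.42  0.85 -0.06  1.71  0.08  0.59  2.01] 0.0 0.0 | 7 0.53 [ 0.8   0.96 -0.72  1.7   0.83  0.82  1.38]
buf y10 near [ 0.56  0.82 -0.21  1.84  0.19  0.35  1.95] 0.0 0.0 | 6 0.37 [ 0.88  0.94 -0.75  1.83  1.    0.6   1.25]
buf y20 near [ 0.87  0.89 -0.6   1.97  1.24  0.26  1.02] 0.0 0.0 | 5 0.25 [ 1.08  1.05 -1.    1.96  1.48  0.6   0.89]
buf -y0 near [ 0.    0.97  0.68  1.72 -0.83  0.77 -0.35] 0.0 0.0 | 11 0.48 [ 0.69  0.9  -0.51  1.7   0.63  0.71 -1.6 ]
buf -y10 near [ 0.11  0.89  0.52  1.85 -1.05  0.57 -0.09] 0.0 0.0 | 11 0.26 [ 0.78  0.89 -0.57  1.83  0.81  0.49 -1.74]
buf -y20 near [ 0.46  0.81  0.04  1.94 -1.07  0.26  0.07] 1.7 1.6 | 4 0.03 [ 0.87  0.89 -0.6   1.97  1.24  0.26 -2.12]
pinch n30 near [-1.21  0.64  0.84  2.2  -1.07  0.26  0.53] 9.4 7.6 | 5 0.16 [-0.05  0.64 -0.88  2.31  1.73  0.78 -2.2 ]
pinch n40 near [-1.37  0.73  0.99  2.19 -1.07  0.26  0.43] 18.8 15.3 | 4 0.03 [ 0.03  0.89 -1.22  2.44  1.91  1.31 -2.4 ]
pinch n50 near [-1.54  0.88  1.15  2.19 -1.07  0.26  0.26] 27.4 22.4 | 0  
pinch n65 near [-1.73  1.23  1.29  2.18 -1.07  0.26 -0.12] 33.2 30.7 | 0  
place n30 near [ 0.75  0.63 -0.2   2.09 -1.07  0.26  1.76] 6.0 5.2 | 4 0.12 [ 1.23  0.84 -1.    2.18  1.71  0.35 -0.93]
pinch -n30 near [-1.21  0.64  0.84  2.2  -1.07  0.26 -2.61] 9.4 7.6 | 2 0.15 [-0.44  0.51 -0.29  2.32  1.88  0.44  0.76]
pinch -n40 near [-1.37  0.73  0.99  2.19 -1.07  0.26 -2.71] 18.8 15.3 | 4 0.03 [ 0.03  0.89 -1.22  2.44  1.91  1.31  0.74]
pinch -n50 near [-1.54  0.88  1.15  2.19 -1.07  0.26 -2.88] 27.4 22.4 | 0  
pinch -n65 near [-1.64  1.    1.25  2.2  -1.07  0.26 -2.91] 39.7 32.5 | 0  
place -n30 near [ 0.75  0.63 -0.2   2.09 -1.07  0.26 -1.38] 6.0 5.2 | 2 0.17 [ 1.26  0.87 -1.05  2.18  1.69  0.4   2.24]
```

```bash
cat > sim.py <<'E'
from ik import *
def jac(q):
    J=np.zeros((6,7)); x0,M0=fk2(q)
    for i in range(7):
        d=q.copy(); d[i]+=1e-5; x,M=fk2(d); J[:3,i]=(x-x0)/1e-5/1000; J[3:,i]=R.from_matrix(M@M0.T).as_rotvec()/1e-5
    return J,x0,M0
def simto(q,T,steps=60,mx=(10.,1.8),rest=None,k=0,lam=1e-3):
    q=q.copy()
    for _ in range(steps):
        J,x,M=jac(q); dx=T[:3,3]-x; w=R.from_matrix(T[:3,:3]@M.T).as_rotvec()
        nx=np.linalg.norm(dx);nw=np.degrees(np.linalg.norm(w)); 
        f1=min(1,mx[0]/max(nx,1e-9)); f2=min(1,mx[1]/max(nw,1e-9)); 
        e=np.r_[dx/1000*f1,w*f2]
        act=np.ones(7,bool)
        for it in range(4):
            Ja=J*act; P=Ja.T@np.linalg.inv(Ja@Ja.T+lam**2*np.eye(6)); dq=P@e
            if rest is not None: dq=dq+((np.eye(7)-P@Ja)@(k*(rest-q)))*act
            bad=((q+dq<lo)|(q+dq>hi))&act
            if not bad.any(): break
            act&=~bad
        q=np.clip(q+dq*act,lo,hi)
    return q
if __name__=='__main__':
    for i in range(1,len(L)-2):
        T=np.eye(4); T[:3,3]=L[i+1,7:10]; T[:3,:3]=R.from_euler('xyz',L[i+1,10:]).as_matrix()
        print(np.round(L[i,:7],2),'->',np.round(L[i+1,:7],2),'sim',np.round(simto(L[i,:7],T),2))
E
python3 sim.py
```

```text
[ 0.47  0.5   0.15  1.98 -0.64  0.51  2.83] -> [-0.04  0.68  0.75  1.71 -0.54  0.98  1.53] sim [-0.04  0.68  0.75  1.71 -0.55  0.98  1.53]
[-0.04  0.68  0.75  1.71 -0.54  0.98  1.53] -> [-0.17  0.8   1.06  1.72 -0.77  1.11  0.61] sim [-0.17  0.8   1.06  1.72 -0.77  1.11  0.61]
[-0.17  0.8   1.06  1.72 -0.77  1.11  0.61] -> [ 0.21  0.61  0.49  2.01 -1.09  0.57  0.08] sim [ 0.2   0.61  0.5   2.01 -1.1   0.57  0.09]
```

```bash
cat > fast.py <<'E'
import numpy as np, cv2
from ik import X,cols,lo,hi,sg,pose
from math import cos,sin,sqrt,acos
off=np.zeros((8,3))
for (f,c),v in zip(cols,X): off[f,c]+=v
def chain(q):
    M=np.eye(3); x=off[0].copy(); ax=[];ps=[]
    for i in range(7):
        a=q[i]*sg[i]; c,s=cos(a),sin(a)
        ax.append(M[:,2 if i%2==0 else 1]*sg[i]); ps.append(x)
        M=M@(np.array([[c,-s,0],[s,c,0],[0,0,1]]) if i%2==0 else np.array([[c,0,s],[0,1,0],[-s,0,c]]))
        x=x+M@off[i+1]
    return x,M*[-1,-1,1],np.array(ax),np.array(ps)
def rotv(Rm): return cv2.Rodrigues(Rm)[0].ravel()
def simto(q,T,steps=400,mx=(8.,1.5),lam=1e-3,track=None,e=None):
    q=q.copy()
    for _ in range(steps):
        x,M,ax,ps=chain(q); J=np.vstack([np.cross(ax,x-ps).T/1000,ax.T])
        dx=T[:3,3]-x; w=rotv(T[:3,:3]@M.T); nx=np.linalg.norm(dx); nw=np.degrees(np.linalg.norm(w))
        if nx<.3 and nw<.05: break
        e=np.r_[dx/1000*min(1,mx[0]/max(nx,1e-9)),w*min(1,mx[1]/max(nw,1e-9))]
        act=np.ones(7)
        for it in range(4):
            Ja=J*act; dq=Ja.T@np.linalg.solve(Ja@Ja.T+lam**2*np.eye(6),e)
            bad=((q+dq<lo)|(q+dq>hi))&(act>0)
            if not bad.any(): break
            act=act*(~bad)
        q=np.clip(q+dq*act,lo,hi)
        if track is not None: track.append(q.copy())
        if act.min()==0 and it==3: break
    x,M,_,_=chain(q)
    return q,np.linalg.norm(T[:3,3]-x),np.degrees(np.linalg.norm(rotv(T[:3,:3]@M.T)))
def gp(x,y,z,tx,ty,yaw):
    # vertical tool with tool-x at world yaw (deg), then tilted by rotvec (tx,ty,0) deg in world; ty<0 tilts tool z forward
    c,s=np.cos(np.radians(yaw)),np.sin(np.radians(yaw))
    B=np.array([[c,s,0],[s,-c,0],[0,0,-1.]]); T=np.eye(4); T[:3,:3]=cv2.Rodrigues(np.radians(np.array([tx,ty,0.])))[0]@B; T[:3,3]=[x,y,z]; return T
def margin(q): return np.min(np.minimum(q-lo,hi-q))
def seq(q,Ts):
    mm=9
    for T in Ts:
        tr=[]; q,e,a=simto(q,T,track=tr); 
        if e>2 or a>1: return q,-1
        mm=min([mm]+[margin(t) for t in tr])
    return q,mm
E
cat > planA.py <<'E'
from fast import *
from cell import ctrl
import time
q0=ctrl.read_state()['qpos']; rng=np.random.default_rng(1); res=[]
t0=time.time(); print(simto(q0,pose(540,-266,200,0,7,'-y')),time.time()-t0)
while time.time()-t0<240:
    k=rng.integers(1,3); W=[]
    for i in range(k):
        W.append((rng.uniform(430,620),rng.uniform(-320,0),rng.uniform(230,380),rng.uniform(-25,25),rng.uniform(-25,25),rng.uniform(-180,180)))
    q,m=seq(q0,[gp(*w) for w in W])
    if m<0: continue
    for mode in('y','-y'):
        q2,m2=seq(q,[pose(545,-266,150,10,7,mode),pose(579,-262,36,10,7,mode)])
        if m2<0: continue
        res.append((q2[4],min(m,m2),mode,np.round(W).tolist(),np.round(q2,2)))
res.sort(key=lambda r:-r[0])
print(len(res))
for r in res[:12]: print(r)
E
python3 planA.py
```

```text
(array([-0.06098376,  0.72870812,  0.81509381,  1.70543559, -0.62006158,
        0.98499779, -0.46422322]), np.float64(0.1323936406014289), np.float64(0.03180353407450564)) 0.006291627883911133
1315
(np.float64(1.2204175510040327), np.float64(0.00452849141022138), 'y', [[490.0, -285.0, 365.0, 13.0, -0.0, -163.0], [480.0, -56.0, 301.0, -24.0, -1.0, -83.0]], array([ 1.01,  1.06, -1.01,  1.83,  1.22,  0.8 ,  1.1 ]))
(np.float64(1.1791830302045077), np.float64(0.0013369272353020711), 'y', [[601.0, -279.0, 362.0, -24.0, -5.0, -24.0]], array([ 0.98,  1.03, -0.96,  1.83,  1.18,  0.75,  1.12]))
(np.float64(1.1544177380569165), np.float64(0.00010820051267845798), 'y', [[551.0, -246.0, 373.0, -15.0, -9.0, 174.0], [529.0, -25.0, 347.0, -19.0, -14.0, -41.0]], array([ 0.97,  1.01, -0.92,  1.83,  1.15,  0.73,  1.14]))
(np.float64(1.1535421075199155), np.float64(0.0004045518549842253), 'y', [[464.0, -217.0, 291.0, -23.0, -23.0, -11.0]], array([ 0.97,  1.01, -0.92,  1.83,  1.15,  0.72,  1.14]))
(np.float64(1.1198670900283012), np.float64(0.002389873926382957), 'y', [[525.0, -279.0, 286.0, -1.0, 2.0,
[... 855 characters left out ...]
[ 0.87,  0.93, -0.73,  1.84,  0.98,  0.58,  1.26]))
(np.float64(0.6369874813723988), np.float64(0.011840291055293939), 'y', [[448.0, -96.0, 356.0, -12.0, -22.0, 63.0], [598.0, -42.0, 248.0, -7.0, 2.0, -153.0]], array([ 0.71,  0.86, -0.45,  1.84,  0.64,  0.42,  1.55]))
(np.float64(0.6165307736021542), np.float64(0.03336243028453967), 'y', [[452.0, -206.0, 235.0, 8.0, 23.0, 13.0], [437.0, -207.0, 329.0, -17.0, 1.0, -58.0]], array([ 0.7 ,  0.85, -0.44,  1.84,  0.62,  0.41,  1.56]))
(np.float64(0.5853637194637777), np.float64(0.03060799474200815), 'y', [[575.0, -311.0, 313.0, 8.0, -22.0, 170.0], [612.0, -38.0, 370.0, -17.0, 21.0, -65.0]], array([ 0.69,  0.85, -0.42,  1.84,  0.59,  0.4 ,  1.59]))
```

```bash
cat > gog.py <<'E'
import sys
from fast import gp
from go import rel,np
s,r=rel(gp(*map(float,sys.argv[1:7]))); print('shift',np.round(s,3),'rot',np.round(r,2),'rows',np.ceil(max(np.linalg.norm(s)*40/41,np.linalg.norm(r)/7.1)))
E
python3 gog.py 600 -279 362 -24 -5 -24
python3 - <<'E'
from fast import *
from cell import ctrl
q0=ctrl.read_state()['qpos'];tr=[]
q,_,_=simto(q0,gp(600,-279,362,-24,-5,-24),track=tr); print(np.round(q,2),[np.round(t,2).tolist() for t in tr[::10]])
tr=[];q,_,_=simto(q,pose(545,-266,150,10,7,'y'),track=tr); print(np.round(q,2),[np.round(t,2).tolist() for t in tr[::15]])
E
```

```text
shift [ 0.543 -3.063 -4.227] rot [-28.77  12.9  -61.5 ] rows 10.0
[-0.32  0.56  0.86  1.58 -0.09  0.92  0.03] [[0.18, 0.6, 0.52, 2.0, -1.05, 0.58, 0.05], [-0.02, 0.56, 0.72, 1.82, -0.69, 0.76, -0.14], [-0.14, 0.55, 0.82, 1.63, -0.45, 0.94, -0.19], [-0.21, 0.55, 0.85, 1.53, -0.29, 1.01, -0.12], [-0.29, 0.56, 0.86, 1.55, -0.16, 0.96, -0.02]]
[ 1.09  0.85 -1.08  1.85  0.95  0.85  1.29] [[-0.32, 0.56, 0.85, 1.6, -0.09, 0.89, 0.05], [-0.19, 0.55, 0.63, 1.9, -0.07, 0.49, 0.39], [0.49, 0.52, -0.27, 2.09, 1.65, 0.23, -0.86], [0.83, 0.61, -0.55, 2.16, 1.75, 0.23, -0.43], [1.05, 0.72, -0.87, 2.03, 1.08, 0.47, 0.67], [1.1, 0.83, -1.05, 1.89, 0.96, 0.77, 1.17]]
```

Run:
```python
from fast import *
from cell import ctrl
q0=ctrl.read_state()['qpos']
qa,_,_=simto(q0,gp(600,-279,362,-24,-5,-24))
for z in (250,300,340):
  for t in (0,10,20):
    for y in(-266,-200):
      tr=[];q,e,a=simto(qa,pose(530,y,z,t,7,'y'),track=tr); print(z,t,y,np.round(q,2),len(tr),round(e,1),round(a,1), min(chain(s)[0][2] for s in tr))
```

```text
250 0 -266 [ 0.48  0.53 -0.09  1.66  0.05  0.96  2.06] 82 0.0 0.0 250.00392468176932
250 0 -200 [ 0.35  0.49 -0.05  1.73  0.03  0.92  1.97] 82 0.0 0.0 250.00345515691026
250 10 -266 [ 0.65  0.47 -0.26  1.8   0.03  0.74  2.1 ] 81 0.0 0.0 250.00118464422803
250 10 -200 [ 0.51  0.42 -0.21  1.88  0.01  0.69  2.01] 81 0.0 0.0 250.00094964759046
250 20 -266 [ 0.95  0.46 -0.58  1.93  0.12  0.52  2.06] 80 0.0 0.0 250.00230544145808
250 20 -200 [ 0.81  0.41 -0.53  2.01  0.11  0.46  1.95] 80 0.0 0.0 250.0020563509641
300 0 -266 [ 0.39  0.48  0.04  1.59 -0.02  1.07  2.13] 82 0.0 0.0 300.00280415767975
300 0 -200 [ 0.25  0.44  0.09  1.67 -0.04  1.04  2.05] 82 0.0 0.0 300.00238479676165
300 10 -266 [ 0.52  0.41 -0.06  1.73 -0.09  0.86  2.21] 81 0.0 0.0 300.0006600733295
300 10 -200 [ 0.36  0.36  0.    1.81 -0.11  0.82  2.13] 81 0.0 0.0 300.0005131088694
300 20 -266 [ 0.75  0.36 -0.29  1.86 -0.16  0.65  2.31] 80 0.0 0.0 300.00098128092105
300 20 -200 [ 0.58  0.31 -0.21  1.95 -0.19  0.59  2.23] 80 0.0 0.0 300.0008241518988
340 0 -266 [ 0.33  0.45  0.14  1.53 -0.07  1.16  2.17] 82 0.0 0.0 340.00217191386423
340 0 -200 [ 0.18  0.41  0.19  1.61 -0.08  1.14  2.09] 82 0.0 0.0 340.00181951207105
340 10 -266 [ 0.42  0.37  0.08  1.67 -0.16  0.96  2.27] 81 0.0 0.0 340.0004504009734
340 10 -200 [ 0.24  0.32  0.16  1.75 -0.17  0.93  2.18] 81 0.0 0.0 340.0003603856273
340 20 -266 [ 0.57  0.31 -0.04  1.81 -0.29  0.76  2.41] 80 0.0 0.0 340.00063615243585
340 20 -200 [ 0.37  0.26  0.07  1.89 -0.3   0.72  2.32] 80 0.0 0.0 339.9923864970203
```

```bash
python3 -m creep '0.5 -3 -4.2 -29 13 -61.5 0;0.5 -3 -4.2 -29 13 -61.5 0;0.5 -3 -4.2 -29 13 -61.5 0;0.5 -3 -4.2 -29 13 -61.5 0;0.5 -3 -4.2 -29 13 -61.5 0;0.5 -3 -4.2 -29 13 -61.5 0;0.5 -3 -4.2 -29 13 -61.5 0;0.5 -3 -4.2 -29 13 -61.5 0;0.5 -3 -4.2 -29 13 -61.5 0;0.5 -3 -4.2 -29 13 -61.5 0';python3 log.py;python3 gog.py 560 -266 300 -12 0 40;python3 go.py 530 -266 250 0 7 y
```

```text
clock: 9.42
eef_pos: [599.3, -277.0, 359.9]
tool_rot: [2.773, -0.24, -0.367]
force: [-0.3, 0.0, -1.2]
width: 85.4
q [-0.33  0.57  0.86  1.58 -0.07  0.92  0.01]
shift [-1.341 -0.347  1.167] rot [ 13.82  -2.83 -63.77] rows 10.0
shift [-2.318 -0.474  2.242] rot [  27.13   13.32 -118.34] rows 18.0
```

```bash
python3 -m creep '-2.3 -0.5 2.2 27 13 -118 0;-2.3 -0.5 2.2 27 13 -118 0;-2.3 -0.5 2.2 27 13 -118 0;-2.3 -0.5 2.2 27 13 -118 0;-2.3 -0.5 2.2 27 13 -118 0;-2.3 -0.5 2.2 27 13 -118 0;-2.3 -0.5 2.2 27 13 -118 0;-2.3 -0.5 2.2 27 13 -118 0;-2.3 -0.5 2.2 27 13 -118 0;-2.3 -0.5 2.2 27 13 -118 0';python3 log.py;python3 go.py 530 -266 250 0 7 y;python3 go.py 545 -264 150 10 7 y
```

```text
clock: 10.25
eef_pos: [530.3, -265.3, 249.7]
tool_rot: [2.934, 0.005, 0.834]
force: [0.4, -0.9, -0.7]
width: 85.3
q [ 0.24  0.44  0.19  1.86 -0.01  0.66  1.24]
shift [-0.017  0.008 -0.006] rot [ 11.03   5.35 -49.03] rows 8.0
shift [ 0.284 -0.268  2.489] rot [  1.65   9.59 -48.3 ] rows 7.0
```

Run:
```python
from fast import *
from cell import ctrl
q0=ctrl.read_state()['qpos']
for t in (5,10,14):
  q,m=seq(q0,[pose(548,-264,150,t,7,'y')]); print(np.round(q,2),m)
  q,m=seq(q,[pose(579,-262,36,t,7,'y')]); print(t,np.round(q,2),m)
```

```text
[ 0.55  0.64 -0.19  1.79  0.12  0.65  2.  ] 0.2698707871995629
5 [ 0.5   0.84 -0.15  1.77  0.15  0.47  1.96] 0.2420320446377586
[ 0.62  0.62 -0.25  1.86  0.11  0.53  2.03] 0.2134309443772466
10 [ 0.55  0.82 -0.19  1.84  0.15  0.34  1.99] 0.11208602071304088
[ 0.69  0.61 -0.31  1.91  0.11  0.44  2.05] 0.1644453610347211
14 [ 0.6   0.82 -0.23  1.9   0.15  0.24  2.01] 0.007962850622281664
```

```bash
python3 -m creep '0.3 0.05 2.55 1.6 9.6 -48.3 0;0.3 0.05 2.55 1.6 9.6 -48.3 0;0.3 0.05 2.55 1.6 9.6 -48.3 0;0.3 0.05 2.55 1.6 9.6 -48.3 0;0.3 0.05 2.55 1.6 9.6 -48.3 0;0.3 0.05 2.55 1.6 9.6 -48.3 0;0.3 0.05 2.55 1.6 9.6 -48.3 0;0.3 0.05 2.55 1.6 9.6 -48.3 0;0.3 0.05 2.55 1.6 9.6 -48.3 0';python3 log.py;python3 go.py 578 -261.5 34 10 7 y
python3 - <<'E'
from h import *
T=tool(); np.save('T4',T); d=save('wrist','w4');print(np.round(T[:3,3]))
n=np.array([.866,0,.5]);u=np.array([-.5,0,.866]);t0=np.array([0,0,30.])
from fit import W
print(proj(d,W([572,-252,.121],[t0+n*a+u*40+[0,-10+b,0] for a in (1,27) for b in(30,-30)]),T))
E
```

```text
clock: 11.0
eef_pos: [555.6, -272.2, 149.2]
tool_rot: [2.964, -0.001, 1.682]
force: [-0.3, 0.7, -0.0]
width: 85.1
q [ 0.63  0.63 -0.25  1.83  0.1   0.54  2.03]
shift [0.202 0.069 2.937] rot [ 0.16  0.08 -0.6 ] rows 3.0
[ 556. -272.  149.]
[[302.20279992 182.96554057]
 [226.59525698 183.57465483]
 [302.57751335 215.76363635]
 [226.79812105 216.38589904]]
```

View pics/w4.png

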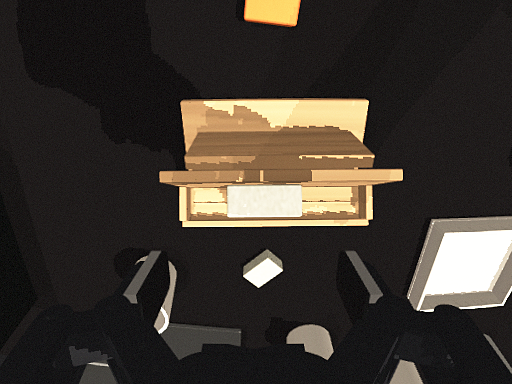

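```bash
python3 -m creep '0.2 0.07 1 0 0 -0.5 0;0.2 0.07 2 0 0 -0.5 0;0.2 0.07 2.6 0 0 -0.5 0;0.2 0.07 2.93 0 0 -0.5 0;0.2 0.07 2.93 0 0 -0.5 0;0.2 0.07 2.93 0 0 -0.5 0;0.2 0.07 2.93 0 0 -0.5 0';python3 log.py
```

```text
clock: 11.73
eef_pos: [579.7, -260.1, 37.1]
tool_rot: [2.96, 0.001, 1.693]
force: [-0.4, 0.0, 0.1]
width: 85.3
q [ 0.55  0.82 -0.19  1.85  0.15  0.33  1.99]
```

```bash
python3 -m creep '0 0 0.05 0 0 0 0.6;0 0 0.05 0 0 0 0.6;0 0 0.05 0 0 0 0.6;0 0 0.05 0 0 0 0.6;0 0 0.05 0 0 0 0.6;0 0 0.05 0 0 0 0.6';python3 - <<'E'
from h import *
save('wrist','w5')
E
```

```text
clock: 12.23
eef_pos: [580.4, -260.0, 35.2]
tool_rot: [2.958, 0.001, 1.693]
force: [-1.2, -0.3, 5.8]
width: 59.4
```

View pics/w5.png

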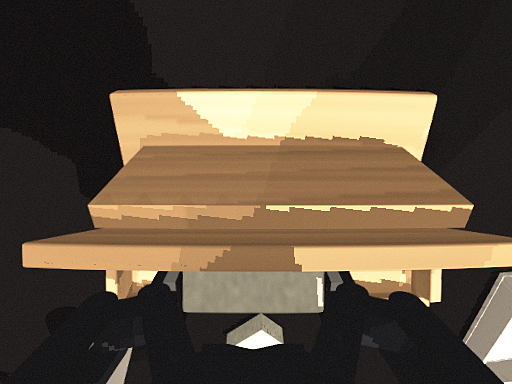

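```bash
python3 go.py 570 -262 170 10 7 y
python3 - <<'E'
from fast import *
from cell import ctrl
q0=ctrl.read_state()['qpos']
q,m=seq(q0,[pose(570,-262,170,10,7,'y')]);print(np.round(q,2),m)
for t in (-20,-10,0):
  q1,m=seq(q,[pose(657,10,140,t,7,'y')]); print(t,np.round(q1,2),m)
  q1,m=seq(q1,[pose(657,10,12,t,7,'y')]); print(t,np.round(q1,2),m)
E
```

```text
shift [-0.021  0.354 -3.362] rot [0.49 0.05 0.03] rows 4.0
[ 0.6   0.61 -0.25  1.79  0.1   0.6   2.02] 0.12470274406670304
-20 [-0.01  0.94 -0.13  1.18  0.12  1.38  1.54] 0.40386673613973056
-20 [-0.01  1.08 -0.13  1.23  0.13  1.19  1.53] 0.6144894995341867
-10 [ 0.01  0.83 -0.15  1.39  0.13  1.11  1.53] 0.4038664326325345
-10 [ 0.01  0.99 -0.13  1.44  0.15  0.9   1.51] 0.6715941681608196
0 [ 0.03  0.74 -0.15  1.58  0.13  0.83  1.52] 0.4038655311930279
0 [ 0.01  0.91 -0.12  1.63  0.17  0.61  1.5 ] 0.3758231414134313
```

```bash
python3 -m creep '0 0.05 -0.8 0 0 0 0.6;0 0.2 -1.8 0 0 0 0.6;0 0.35 -2.7 0 0 0 0.6;0 0.35 -3.35 0 0 0 0.6;0 0.35 -3.35 0 0 0 0.6';python3 log.py;python3 go.py 657 10 120 -20 7 y
```

```text
clock: 12.7
eef_pos: [571.9, -262.7, 174.5]
tool_rot: [2.952, 0.006, 1.693]
force: [1.3, -0.2, -0.7]
width: 59.4
q [ 0.61  0.61 -0.26  1.8   0.1   0.59  2.02]
shift [6.517 2.638 1.854] rot [30.86  0.33 -0.05] rows 8.0
```

```bash
python3 -m creep '6.5 2.65 1.85 31 0 0 0.6;6.5 2.65 1.85 31 0 0 0.6;6.5 2.65 1.85 31 0 0 0.6;6.5 2.65 1.85 31 0 0 0.6;6.5 2.65 1.85 31 0 0 0.6;6.5 2.65 1.85 31 0 0 0.6;6.5 2.65 1.85 31 0 0 0.6;6.5 2.65 1.85 31 0 0 0.6;6.5 2.65 1.85 31 0 0 0.6;6.5 2.65 1.85 31 0 0 0.6';python3 log.py;python3 go.py 657 10 12 -20 7 y
python3 - <<'E'
from h import *
save('wrist','w6');d=save('top','t6')
E
```

```text
clock: 13.53
eef_pos: [653.6, 11.0, 113.5]
tool_rot: [-2.78, 0.001, 1.694]
force: [0.2, -1.3, -0.6]
width: 59.4
q [-0.01  0.97 -0.12  1.2   0.11  1.35  1.55]
shift [-0.034  0.973  2.346] rot [-0.71  0.08  0.05] rows 3.0
```

View pics/w6.png

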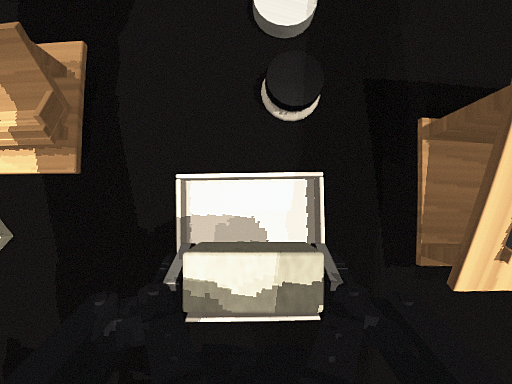

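View pics/t6.png

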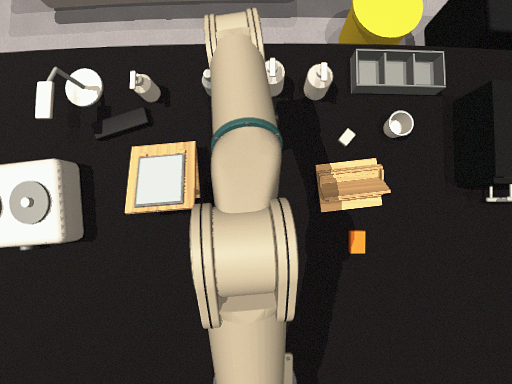

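```bash
python3 -m creep '0 0.3 0.9 0 0 0 0.6;0 0.65 1.7 0 0 0 0.6;0 0.9 2.2 0 0 0 0.6;0 0.95 2.3 0 0 0 0.6;0 0.95 2.3 0 0 0 0.6;0 0.95 2.3 0 0 0 0.6';python3 log.py
```

```text
clock: 14.13
eef_pos: [658.1, 10.9, 16.2]
tool_rot: [-2.783, 0.0, 1.692]
force: [0.5, 0.6, 0.2]
width: 59.4
q [-0.01  1.09 -0.12  1.21  0.13  1.21  1.54]
```

```bash
python3 -m creep '0 0.06 0.16 0 0 0 0.6;0 0.06 0.16 0 0 0 0.6;0 0.06 0.16 0 0 0 0.17;0 0.06 0.16 0 0 0 0.17;0 0.06 0.16 0 0 0 0.17;0 0.06 0.16 0 0 0 0.17';python3 - <<'E'
from h import *
save('wrist','w7')
E
```

```text
clock: 14.63
eef_pos: [657.6, 12.1, 8.5]
tool_rot: [-2.782, -0.0, 1.694]
force: [-0.5, 0.2, 0.7]
width: 70.9
```

View pics/w7.png

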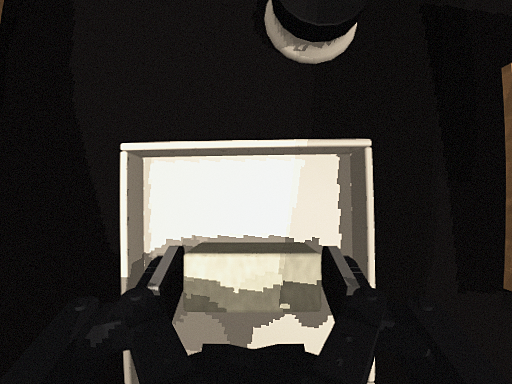

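```bash
python3 -m creep '0 -0.3 -0.8 0 0 0 0.17;0 -0.65 -1.8 0 0 0 0.17;0 -1 -2.8 0 0 0 0.17;0 -1.35 -3.75 0 0 0 0.6;0 -1.35 -3.75 0 0 0 1';python3 log.py
cat > planB.py <<'E'
from fast import *
from cell import ctrl
import time,sys
S=(578.4,236.,.087)
def sw(xs,z,ys=0): c,s=np.cos(S[2]),np.sin(S[2]); return np.array([S[0]+c*xs-s*ys,S[1]+s*xs+c*ys,z])
def push(s,h,tilt):
    p=sw(-86+s*.9063+h*.4226,150-s*.4226+h*.9063); return pose(*p,tilt,5,'y')
def pinch(over,g,tilt,mode,back=0):
    s=-over+g; h=4; t=np.radians(tilt); d=19-back
    xs=-86+s*.9063+h*.4226+d*np.sin(t); z=150-s*.4226+h*.9063-d*np.cos(t)
    return pose(*sw(xs,z),tilt,5,mode)
def place(xs,up,mode,tilt=30,g=22):
    # grasp point at mirror: 140-g up the board, 4 out
    t=np.radians(30); D=140-g+up; x=xs-D*np.sin(t)+4*np.cos(t); z=30+D*np.cos(t)+4*np.sin(t)
    x+=19*np.sin(t); z-=19*np.cos(t); c,s=np.cos(.121),np.sin(.121)
    return pose(572+c*x,-251.5+s*x,z,tilt,np.degrees(.121),mode)
if __name__=='__main__':
    q0=ctrl.read_state()['qpos']
    q,m=seq(q0,[pose(655,243,170,-20,5,'y'),push(172,3,-20),push(102,3,-20)]); print('push',np.round(q,2),m)
    T=chain(q)[0]; print(T)
    rng=np.random.default_rng(0); res=[]; t0=time.time()
    qs,_=seq(q,[pose(650,240,200,-10,5,'y')]); print('up',np.round(qs,2))
    while time.time()-t0<float(sys.argv[1]):
        k=rng.integers(1,3)
        W=[(rng.uniform(420,620),rng.uniform(100,350),rng.uniform(280,380),rng.uniform(-25,25),rng.uniform(-25,25),rng.uniform(-180,180)) for i in range(k)]
        q,m=seq(qs,[gp(*w) for w in W])
        if m<.03: continue
        for mode in('n','-n'):
            q2,m2=seq(q,[pinch(46,22,30,mode,90)])
            if m2<0.01: continue
            q2,m2b=seq(q2,[pinch(46,22,30,mode,0)]); 
            if m2b<0.01: continue
            x=chain(q2)
            # lift, carry, place
            T=pinch(46,22,30,mode); T[2,3]+=110; T2=place(0,70,mode); T2[2,3]+=30
            q3,m3=seq(q2,[T,T2,place(0,0,mode)])
            res.append((min(m2,m2b,m3),round(m,2),round(m2,2),round(m2b,2),round(m3,2),mode,np.round(W).tolist(),np.round(q2,2),np.round(q3,2)))
    res.sort(key=lambda r:-r[0]); print(len(res))
    for r in res[:8]: print(r)
E
timeout 500 python3 planB.py 240
```

```text
clock: 15.1
eef_pos: [664.4, 12.7, 176.7]
tool_rot: [-2.797, 0.001, 1.693]
force: [1.1, 0.1, 1.1]
width: 48.0
q [-0.01  0.91 -0.13  1.13  0.11  1.45  1.55]
push [-0.3   0.93 -0.16  1.31  0.02  1.25  1.24] 0.4747696969833639
[586.05738794 236.64774548 109.60188372]
up [-0.3   0.83 -0.14  1.21  0.05  1.28  1.23]
414
(np.float64(0.002763687816221355), np.float64(0.5), np.float64(0.09), np.float64(0.08), np.float64(0.0), '-n', [[586.0, 286.0, 377.0, 13.0, -19.0, 158.0]], array([-0.55,  0.52, -0.17,  2.37,  2.04,  0.42,  0.55]), array([ 1.22,  0.84, -0.96,  2.18,  1.76,  0.32,  2.17]))
(np.float64(0.0027454540910132053), np.float64(0.48), np.float64(0.09), np.float64(0.09), np.float64(0.0), '-n', [[535.0, 250.0, 324.0, 9.0, 13.0, 103.0], [620.0, 308.0, 341.0, -3.0, -14.0, -168.0]], array([-0.51,  0.53, -0.24,  2.37,  2.  ,  0.45,  0.6 ]), array([ 1.22,  0.84, -0.96,  2.18,  1.76,  0.32,  2.17]))
(np.float64(0.0027241767125852634), np.float64(0.63), np.float64(0.09), np.float64(0.08), np.float64(0.0), '-n', [[582.0, 172.0, 331.0, 11.0, 10.0, 55.0]], array([-0.55,  0.52, -0.17,  2.37,  2.04
[... 820 characters left out ...]
43,  0.57]), array([ 1.22,  0.84, -0.96,  2.18,  1.76,  0.32,  2.17]))
(np.float64(0.0025709916359236418), np.float64(0.27), np.float64(0.09), np.float64(0.08), np.float64(0.0), '-n', [[564.0, 288.0, 319.0, -22.0, 10.0, 166.0], [552.0, 159.0, 334.0, -19.0, 11.0, 62.0]], array([-0.53,  0.53, -0.2 ,  2.37,  2.02,  0.43,  0.57]), array([ 1.22,  0.84, -0.96,  2.18,  1.76,  0.32,  2.17]))
(np.float64(0.002508896371500674), np.float64(0.31), np.float64(0.09), np.float64(0.09), np.float64(0.0), '-n', [[470.0, 170.0, 349.0, -1.0, 10.0, 16.0], [461.0, 265.0, 367.0, -20.0, 14.0, 106.0]], array([-0.48,  0.53, -0.27,  2.37,  1.98,  0.46,  0.61]), array([ 1.22,  0.84, -0.96,  2.18,  1.76,  0.32,  2.17]))
```

```bash
python3 go.py 653 242.5 150 -20 5 y;python3 - <<'E'
from h import *
save('top','t8')
d=save('wrist','w8')
E
```

```text
shift [5.737 0.618 0.484] rot [0.24 0.71 1.88] rows 6.0
```

View pics/w8.png

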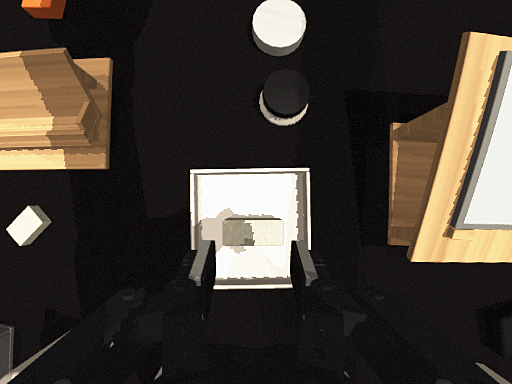

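```bash
python3 -m creep '5.7 0.6 0.3 0 0.7 1.9 1;5.7 0.6 0.3 0 0.7 1.9 1;5.7 0.6 0.3 0 0.7 1.9 1;5.7 0.6 0.3 0 0.7 1.9 1;5.7 0.6 0.3 0 0.7 1.9 1;5.7 0.6 0.3 0 0.7 1.9 1;5.7 0.6 0.3 0 0.7 1.9 1;5.7 0.6 0.3 0 0.7 1.9 1';python3 log.py
python3 - <<'E'
from h import *
from planB import *
from go import rel
T=tool(); np.save('T9',T); d=save('wrist','w9')
for s in (174,102): print(push(s,3,-20)[:3,3],*rel(push(s,3,-20)))
def P(s,h,y): return sw(-86+s*.9063+h*.4226,150-s*.4226+h*.9063,y)
print(np.round(proj(d,[P(150,8,60),P(150,8,-60),P(10,8,60),P(10,8,-60),P(0,0,85),P(0,0,-85),P(190,0,85),P(190,0,-85)],T)))
E
```

```text
clock: 15.87
eef_pos: [647.7, 242.6, 145.2]
tool_rot: [-2.777, 0.0, 1.662]
force: [0.4, -1.3, -0.3]
width: -0.1
q [-0.29  1.   -0.15  1.03  0.02  1.47  1.26]
[651.08804187 242.33986319  79.1865    ] [0.05276474 0.64856053 1.53320106] [-0.79806351  0.1395013   0.01850232]
[586.08123839 236.6699589  109.6137    ] [ 0.05342733 -1.14657608  1.40133604] [-0.79806351  0.1395013   0.01850232]
[[336. 219.]
 [171. 219.]
 [361.  -2.]
 [149.  -2.]
 [399. -15.]
 [111. -16.]
 [359. 259.]
 [148. 258.]]
```

View pics/w9.png

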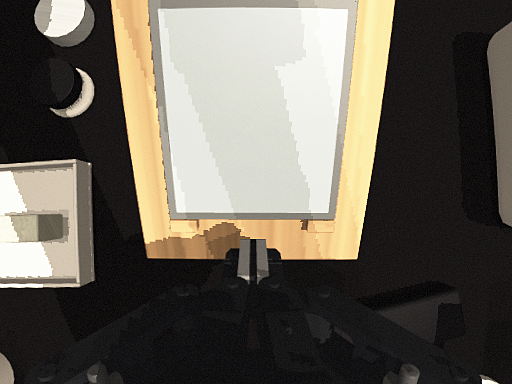

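```bash
python3 -m creep '0.05 0.4 0.8 0 0 0 1;0.05 0.6 1.3 0 0 0 1;0.05 0.65 1.53 0 0 0 1;0.05 0.65 1.53 0 0 0 1;0.05 0.65 1.53 0 0 0 1;0.05 0.65 1.53 0 0 0 1';python3 log.py
python3 - <<'E'
from h import *
from planB import *
from go import rel
T=tool(); np.save('T10',T); d=save('wrist','w10')
for s in (150,115,108,102): print(s,push(s,3,-20)[:3,3],*rel(push(s,3,-20)))
E
```

```text
clock: 16.42
eef_pos: [653.1, 242.3, 82.5]
tool_rot: [-2.783, -0.0, 1.657]
force: [0.5, -0.4, 0.2]
width: 0.3
q [-0.29  1.07 -0.15  1.05  0.03  1.38  1.26]
150 [629.41910738 240.4498951   89.3289    ] [-0.00511507 -0.61597399  0.05246729] [-0.5219654  -0.03311173 -0.02646318]
115 [597.81857791 237.69369162 104.1199    ] [-0.00526474 -1.48829092 -0.01583742] [-0.5219654  -0.03311173 -0.02646318]
108 [591.49847201 237.14245092 107.0781    ] [-0.00529467 -1.6627543  -0.02949836] [-0.5219654  -0.03311173 -0.02646318]
102 [586.08123839 236.6699589  109.6137    ] [-0.00532033 -1.81229435 -0.04120774] [-0.5219654  -0.03311173 -0.02646318]
```

View pics/w10.png

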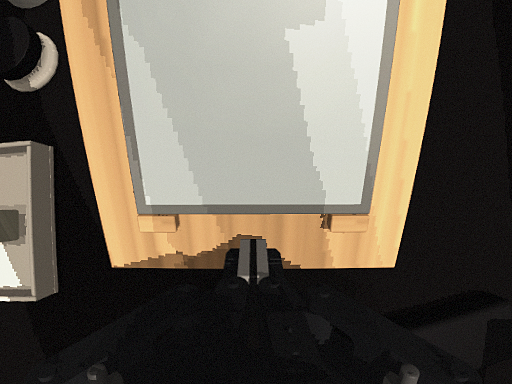

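```bash
python3 -m creep '0 -0.2 0.04 0 0 0 1;0 -0.4 0.04 0 0 0 1;0 -0.5 0.04 0 0 0 1;0 -0.6 0.04 0 0 0 1;0 -0.7 0.04 0 0 0 1;0 -0.8 0.04 0 0 0 1;0 -0.9 0.04 0 0 0 1;0 -1 0.04 0 0 0 1;0 -1 0.04 0 0 0 1';python3 log.py
python3 - <<'E'
from h import *
T=tool(); d=save('wrist','w11')
E
```

```text
clock: 17.22
eef_pos: [617.2, 239.9, 95.7]
tool_rot: [-2.789, -0.001, 1.658]
force: [5.0, 0.9, 2.0]
width: 0.1
q [-0.29  0.99 -0.15  1.2   0.02  1.3   1.25]
```

View pics/w11.png

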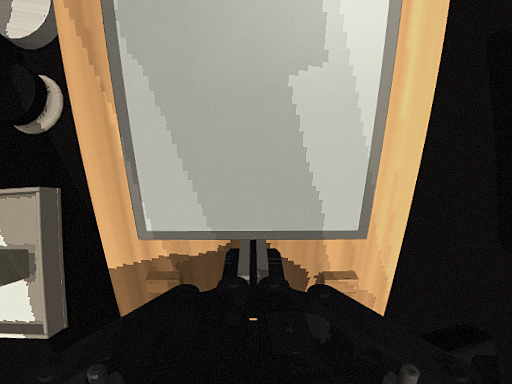

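```bash
cat > edge.py <<'E'
import sys
from h import *
from planB import sw,S
def onboard(d,px,T,h=8):
    o,v=ray(d,px,T); n=np.array([np.sin(np.radians(25))*np.cos(S[2]),np.sin(np.radians(25))*np.sin(S[2]),np.cos(np.radians(25))])
    p0=sw(-86,150)+n*h; t=((p0-o)@n)/(v@n); P=o+v*t[:,None]
    dd=np.array([np.cos(np.radians(25))*np.cos(S[2]),np.cos(np.radians(25))*np.sin(S[2]),-np.sin(np.radians(25))]); yy=np.array([-np.sin(S[2]),np.cos(S[2]),0])
    return np.c_[(P-sw(-86,150))@dd,(P-sw(-86,150))@yy]
if __name__=='__main__':
    d=ctrl.get_image('wrist'); a=np.array(list(map(float,sys.argv[1:]))).reshape(-1,2)
    print(np.round(onboard(d,a,tool()),1))
E
python3 edge.py 138 239 365 239 250 238
```

```text
[[124.7 -60.6]
 [124.8  58. ]
 [123.8  -2. ]]
```

```bash
python3 -m creep '0 -0.1 0 0 0 0 1;0 -0.2 0 0 0 0 1;0 -0.3 0 0 0 0 1;0 -0.4 -0.01 0 0 0 1;0 -0.5 -0.01 0 0 0 1;0 -0.6 -0.02 0 0 0 1;0 -0.7 -0.02 0 0 0 1;0 -0.77 -0.02 0 0 0 1;0 -0.77 -0.02 0 0 0 1';python3 log.py
python3 - <<'E'
from h import *
T=tool(); d=save('wrist','w12')
E
```

```text
clock: 18.07
eef_pos: [590.5, 237.6, 107.7]
tool_rot: [-2.793, -0.001, 1.657]
force: [8.2, -0.0, 2.5]
width: -0.4
q [-0.3   0.93 -0.16  1.29  0.02  1.25  1.24]
```

View pics/w12.png

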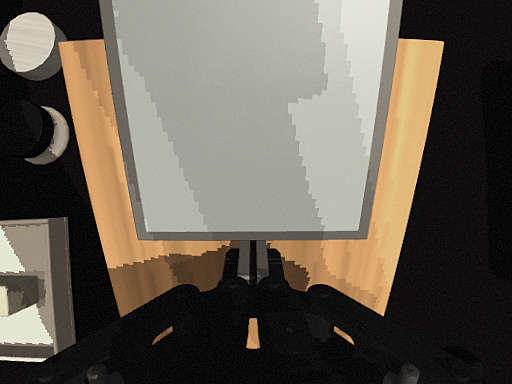

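```bash
python3 edge.py 138 239 366 239 250 238
```

```text
[[ 95.  -60.3]
 [ 95.1  58.3]
 [ 94.1  -2. ]]
```

```bash
python3 -m creep '0 0.2 0 0 0 0 1;0 0.4 -0.1 0 0 0 1;0 0.4 -1 0 0 0 0.5;0 0.4 -2 0 0 0 0;0 0.4 -3 0 0 0 0;0 0.4 -4 0 0 0 0;0 0.4 -4 0 0 0 0';python3 log.py
cat > planC.py <<'E'
from planB import *
q0=ctrl.read_state()['qpos']; OV=45
rng=np.random.default_rng(0); res=[]; t0=time.time()
q=q0
for tilt in (20,25,30): 
    pass
while time.time()-t0<200:
    k=1
    W=[(rng.uniform(440,600),rng.uniform(120,300),rng.uniform(280,360),rng.uniform(-25,25),rng.uniform(-25,25),rng.uniform(-180,180)) for i in range(k)]
    q,m=seq(q0,[gp(*w) for w in W])
    if m<.05: continue
    for mode in('n','-n'):
        tilt=rng.choice([24,27,30])
        q2,m2=seq(q,[pinch(OV,22,tilt,mode,90)])
        if m2<0.02: continue
        q2,m2b=seq(q2,[pinch(OV,22,tilt,mode,0)]) 
        if m2b<0.02: continue
        best=None
        for tm in (10,20,30):
            T=pinch(OV,22,tilt,mode); T[2,3]+=110
            M=pose(500,0,300,tm,6,mode); T2=place(0,80,mode); T2[2,3]+=30
            q3,m3=seq(q2,[T,M,T2,place(0,0,mode)])
            if best is None or m3>best[0]: best=(m3,tm,q3)
        res.append((min(m2,m2b,best[0]),tilt,best[1],round(m,2),round(m2,2),round(m2b,2),round(best[0],3),mode,np.round(W).tolist(),np.round(q2,2),np.round(best[2],2)))
res.sort(key=lambda r:-r[0]); print(len(res))
for r in res[:6]: print(r)
for tl in (24,27,30):
    for r in [r for r in res if r[1]==tl][:2]: print(r)
E
python3 planC.py
```

```text
clock: 18.75
eef_pos: [661.7, 244.6, 258.3]
tool_rot: [-2.796, -0.004, 1.657]
force: [0.4, -0.3, 1.6]
width: 60.6
q [-0.3   0.93 -0.15  0.86  0.01  1.68  1.25]
233
(np.float64(0.009286892697626642), np.int64(30), 20, np.float64(0.31), np.float64(0.03), np.float64(0.09), np.float64(0.009), 'n', [[555.0, 130.0, 281.0, 7.0, 18.0, -24.0]], array([-0.33,  0.56, -0.49,  2.36,  1.89,  0.57, -2.42]), array([ 1.21,  0.83, -0.95,  2.18,  1.77,  0.31, -0.98]))
(np.float64(0.007741672176243303), np.int64(27), 10, np.float64(0.3), np.float64(0.04), np.float64(0.14), np.float64(0.008), 'n', [[588.0, 244.0, 334.0, 11.0, 2.0, -12.0]], array([-0.29,  0.55, -0.51,  2.32,  1.75,  0.53, -2.26]), array([ 1.21,  0.83, -0.95,  2.18,  1.77,  0.31, -0.98]))
(np.float64(0.006537459048629124), np.int64(30), 10, np.float64(0.31), np.float64(0.04), np.float64(0.1), np.float64(0.007), 'n', [[552.0, 196.0, 356.0, 9.0, 4.0, 12.0]], array([-0.2 ,  0.6 , -0.68,  2.36,  1.83,  0.69, -2.35]), array([ 1.21,  0.83, -0.94,  2.18,  1.77,  0.31, -0.98]))
(np.float64(0.005871233125061298), np.int64(24), 20, np.float64(0.31),
[... 1834 characters left out ...]
18.0]], array([-0.39,  0.53, -0.37,  2.32,  1.79,  0.45, -2.3 ]), array([ 1.21,  0.83, -0.94,  2.18,  1.77,  0.31, -0.98]))
(np.float64(0.009286892697626642), np.int64(30), 20, np.float64(0.31), np.float64(0.03), np.float64(0.09), np.float64(0.009), 'n', [[555.0, 130.0, 281.0, 7.0, 18.0, -24.0]], array([-0.33,  0.56, -0.49,  2.36,  1.89,  0.57, -2.42]), array([ 1.21,  0.83, -0.95,  2.18,  1.77,  0.31, -0.98]))
(np.float64(0.006537459048629124), np.int64(30), 10, np.float64(0.31), np.float64(0.04), np.float64(0.1), np.float64(0.007), 'n', [[552.0, 196.0, 356.0, 9.0, 4.0, 12.0]], array([-0.2 ,  0.6 , -0.68,  2.36,  1.83,  0.69, -2.35]), array([ 1.21,  0.83, -0.94,  2.18,  1.77,  0.31, -0.98]))
```

```bash
python3 gog.py 552 196 356 9 4 12
```

```text
shift [-0.964 -3.499 -1.34 ] rot [-7.05 19.26 80.56] rows 12.0
```

```bash
python3 -m creep '-1 -3.5 -1.3 -7 19 80.5 0;-1 -3.5 -1.3 -7 19 80.5 0;-1 -3.5 -1.3 -7 19 80.5 0;-1 -3.5 -1.3 -7 19 80.5 0;-1 -3.5 -1.3 -7 19 80.5 0;-1 -3.5 -1.3 -7 19 80.5 0;-1 -3.5 -1.3 -7 19 80.5 0;-1 -3.5 -1.3 -7 19 80.5 0;-1 -3.5 -1.3 -7 19 80.5 0;-1 -3.5 -1.3 -7 19 80.5 0';python3 log.py;python3 gog.py 552 196 356 9 4 12
python3 - <<'E'
from planB import *
from go import rel
q0=ctrl.read_state()['qpos']
for W in ([],[gp(552,196,356,9,4,12)]):
  for b in (60,90,110):
    q,m=seq(q0,W+[pinch(45,22,30,'n',b)]); print(b,np.round(q,2),m,end=' ');q,m=seq(q,[pinch(45,22,30,'n',0)]); print(np.round(q,2),m)
E
```

```text
clock: 19.58
eef_pos: [547.6, 193.5, 348.0]
tool_rot: [-2.949, 0.065, 0.408]
force: [-0.5, 0.1, -0.1]
width: 85.7
q [-0.35  0.48  0.11  1.48 -0.24  1.29  0.24]
shift [ 0.114 -0.053 -0.2  ] rot [-0.84  3.64 10.69] rows 2.0
60 [-0.58  0.33  0.34  2.08 -0.07  0.23 -0.13] -1 [-0.62  0.43  0.34  2.   -0.07  0.23 -0.2 ] -1
90 [-0.66  0.3  -0.12  2.38  1.47  0.36 -2.06] 0.017412112689302567 [-0.51  0.53 -0.23  2.37  2.01  0.44 -2.55] 0.08758543679825381
110 [-0.82  0.25  0.06  2.38  1.29  0.32 -1.89] 0.013449661302514987 [-0.6   0.52 -0.11  2.37  2.09  0.39 -2.64] 0.042086964985916825
60 [-0.65  0.38 -0.1   2.38  1.71  0.35 -2.29] 0.0031964879653767764 [-0.53  0.53 -0.21  2.37  2.02  0.43 -2.56] 0.08865148870758555
90 [-0.27  0.35 -0.62  2.37  1.48  0.54 -2.08] 0.040276290833821754 [-0.25  0.58 -0.6   2.36  1.85  0.64 -2.38] 0.09757378459697286
110 [-0.79  0.25  0.03  2.38  1.3   0.33 -1.89] 0.021544081398522458 [-0.59  0.52 -0.12  2.37  2.07  0.4  -2.62] 0.05658911987847118
```

```bash
cat > planD.py <<'E'
from planB import *
q0=ctrl.read_state()['qpos']; rng=np.random.default_rng(3); res=[]; t0=time.time()
while time.time()-t0<150:
    k=rng.integers(1,3)
    W=[(rng.uniform(440,600),rng.uniform(120,280),rng.uniform(290,370),rng.uniform(-30,30),rng.uniform(-25,25),rng.uniform(-70,70)) for i in range(k)]
    W=[tuple(np.round(w)) for w in W]
    q,m=seq(q0,[gp(*w) for w in W])
    if m<.06: continue
    q2,m2=seq(q,[pinch(45,22,30,'n',90)])
    if m2<0.05: continue
    q3,m3=seq(q2,[pinch(45,22,30,'n',0)])
    res.append((min(m,m2,m3),round(m,2),round(m2,2),round(m3,2),[list(map(int,w)) for w in W],np.round(q,2),np.round(q2,2),np.round(q3,2)))
res.sort(key=lambda r:-r[0]); print(len(res))
for r in res[:5]: print(r)
for r in [r for r in res if len(r[4])==1][:4]: print(r)
E
python3 planD.py
```

```text
0
```

```bash
sed -i 's/if m<.06/if m<.02/; s/if m2<0.05/if m2<0.025/' planD.py; python3 planD.py
```

```text
80
(np.float64(0.04835611574892315), np.float64(0.65), np.float64(0.05), np.float64(0.09), [[518, 263, 334, 13, 1, -47], [465, 256, 355, 13, -1, -4]], array([-0.6 ,  0.28,  0.23,  1.78, -0.32,  1.  , -0.29]), array([-0.47,  0.31, -0.35,  2.37,  1.47,  0.44, -2.07]), array([-0.4 ,  0.55, -0.39,  2.36,  1.93,  0.52, -2.47]))
(np.float64(0.046365336734640966), np.float64(0.7), np.float64(0.05), np.float64(0.06), [[547, 126, 346, 1, 1, 5]], array([-0.43,  0.41,  0.25,  1.6 , -0.13,  1.17, -0.06]), array([-0.78,  0.3 ,  0.04,  2.38,  1.47,  0.3 , -2.06]), array([-0.58,  0.52, -0.13,  2.37,  2.07,  0.4 , -2.61]))
(np.float64(0.043987337142446375), np.float64(0.67), np.float64(0.04), np.float64(0.1), [[498, 265, 328, -25, -21, -11], [504, 141, 346, 4, 8, 5]], array([-0.44,  0.41,  0.28,  1.61, -0.21,  1.27, -0.02]), array([-0.21,  0.36, -0.7 ,  2.37,  1.48,  0.58, -2.08]), array([-0.21,  0.6 , -0.67,  2.36,  1.84,  0.68, -2.36]))
(np.float64(0.0438729382711561), np.float64(0.2), np.float64(0.04), np.float64(0.1), [[562, 129, 351, -28, 21, 17], [467, 160, 353, 12, 0, -14]], array([-0.49,  0.
[... 915 characters left out ...]
y([-0.3 ,  0.34, -0.58,  2.37,  1.48,  0.52, -2.08]), array([-0.28,  0.57, -0.57,  2.36,  1.86,  0.62, -2.39]))
(np.float64(0.040262233431796884), np.float64(0.59), np.float64(0.04), np.float64(0.09), [[573, 122, 333, 10, 12, 15]], array([-0.23,  0.56,  0.15,  1.4 , -0.28,  1.39,  0.25]), array([-0.64,  0.3 , -0.15,  2.38,  1.47,  0.36, -2.07]), array([-0.5 ,  0.53, -0.24,  2.36,  2.  ,  0.45, -2.54]))
(np.float64(0.03947131180754879), np.float64(0.57), np.float64(0.05), np.float64(0.04), [[515, 145, 324, -22, -19, -8]], array([-1.01,  0.37,  0.49,  1.9 ,  0.44,  0.88, -0.97]), array([-0.83,  0.3 ,  0.1 ,  2.38,  1.47,  0.28, -2.06]), array([-0.6 ,  0.52, -0.1 ,  2.37,  2.09,  0.39, -2.64]))
```

```bash
python3 gog.py 515 145 324 -22 -19 -8
```

```text
shift [-1.186  0.905  0.515] rot [-34.33  22.76  29.71] rows 8.0
```

```bash
python3 -m creep '-1.2 0.9 0.5 -34.3 22.8 29.7 0;-1.2 0.9 0.5 -34.3 22.8 29.7 0;-1.2 0.9 0.5 -34.3 22.8 29.7 0;-1.2 0.9 0.5 -34.3 22.8 29.7 0;-1.2 0.9 0.5 -34.3 22.8 29.7 0;-1.2 0.9 0.5 -34.3 22.8 29.7 0;-1.2 0.9 0.5 -34.3 22.8 29.7 0;-1.2 0.9 0.5 -34.3 22.8 29.7 0';python3 log.py
cat > planE.py <<'E'
from planB import *
q0=ctrl.read_state()['qpos']; rng=np.random.default_rng(3); res=[]; t0=time.time()
q,m=seq(q0,[pinch(45,22,30,'n',90)]); print('direct',np.round(q,2),m)
while time.time()-t0<100:
    W=[(rng.uniform(440,560),rng.uniform(120,280),rng.uniform(250,370),rng.uniform(-35,10),rng.uniform(-40,0),rng.uniform(-60,40))]
    W=[tuple(np.round(w)) for w in W]
    q,m=seq(q0,[gp(*w) for w in W])
    if m<.06: continue
    q2,m2=seq(q,[pinch(45,22,30,'n',90)])
    if m2<0.05: continue
    q3,m3=seq(q2,[pinch(45,22,30,'n',0)])
    if m3<.05: continue
    T=pinch(45,22,30,'n'); T[2,3]+=100
    q4,m4=seq(q3,[T]); 
    res.append((min(m,m2,m3,m4),round(m,2),round(m2,2),round(m3,2),[list(map(int,w)) for w in W],np.round(q,2),np.round(q2,2),np.round(q3,2),np.round(q4,2)))
res.sort(key=lambda r:-r[0]); print(len(res))
for r in res[:6]: print(r)
E
python3 planE.py
```

```text
clock: 20.25
eef_pos: [514.0, 146.9, 324.0]
tool_rot: [2.79, -0.377, -0.065]
force: [0.1, -0.2, -1.1]
width: 85.6
q [-1.02  0.37  0.49  1.91  0.44  0.87 -0.97]
direct [-0.86  0.3   0.14  2.38  1.47  0.27 -2.06] 0.03799556283331204
1
(np.float64(0.003549325570507328), np.float64(0.58), np.float64(0.06), np.float64(0.05), [[503, 270, 335, -1, -2, 18]], array([-0.68,  0.4 ,  0.17,  1.62, -0.04,  1.1 , -0.19]), array([-0.81,  0.3 ,  0.07,  2.38,  1.47,  0.29, -2.06]), array([-0.59,  0.52, -0.12,  2.37,  2.08,  0.39, -2.62]), array([-0.71,  0.3 ,  0.04,  2.27,  1.14,  0.3 , -1.64]))
```

Run:
```python
from planB import *
from go import rel
print(rel(pinch(45,22,30,'n',90)), pinch(45,22,30,'n',90)[:3,3])
```

```text
(array([-2.78524243, -2.22293185,  0.85048507]), array([23.8681299 ,  9.67112291, -6.31999313])) [438.27747129 223.77848956 224.83280367]
```

```bash
python3 -m creep '-2.8 -2.2 0.85 23.9 9.7 -6.3 0;-2.8 -2.2 0.85 23.9 9.7 -6.3 0;-2.8 -2.2 0.85 23.9 9.7 -6.3 0;-2.8 -2.2 0.85 23.9 9.7 -6.3 0;-2.8 -2.2 0.85 23.9 9.7 -6.3 0;-2.8 -2.2 0.85 23.9 9.7 -6.3 0;-2.8 -2.2 0.85 23.9 9.7 -6.3 0;-2.8 -2.2 0.85 23.9 9.7 -6.3 0';python3 log.py;python3 - <<'E'
from planB import *
from go import rel
from h import *
T=tool(); d=save('wrist','w13'); save('scene','s13')
print(rel(pinch(45,22,30,'n',90)),rel(pinch(45,22,30,'n',0)))
q0=ctrl.read_state()['qpos']
for g in (22,26): 
  q3,m3=seq(q0,[pinch(45,g,30,'n',0)]); print(np.round(q3,2),m3)
  for dz in (40,100):
    Tt=pinch(45,g,30,'n'); Tt[2,3]+=dz; q4,m4=seq(q3,[Tt]); print(np.round(q4,2),m4)
E
```

```text
clock: 20.92
eef_pos: [437.6, 221.3, 225.1]
tool_rot: [-3.138, -0.522, 0.087]
force: [-0.1, -0.5, -0.5]
width: 85.6
q [-0.89  0.3   0.19  2.39  1.48  0.24 -2.06]
(array([ 0.00574785, -0.07981736,  0.01432677]), array([-0.09065528,  0.12496297, -0.04487969])) (array([ 0.01065672, -0.07595949,  2.26431811]), array([-0.09065528,  0.12496297, -0.04487969]))
[-0.63  0.52 -0.07  2.37  2.12  0.37 -2.67] 0.004703577835441286
[-0.73  0.43  0.07  2.34  1.84  0.26 -2.38] 0.027851774564003257
[-0.71  0.3   0.04  2.27  1.14  0.3  -1.64] 0.005039166391666655
[-0.62  0.53 -0.07  2.36  2.12  0.37 -2.66] 0.0041285793578103025
[-0.72  0.44  0.07  2.33  1.85  0.26 -2.38] 0.027629091887083096
[-0.7   0.31  0.04  2.26  1.15  0.29 -1.65] 0.004294807442119325
```

View pics/w13.png

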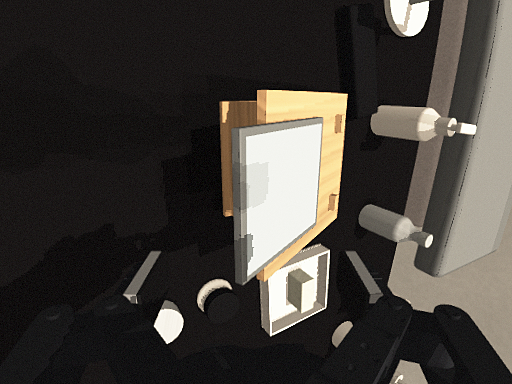

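View pics/s13.png

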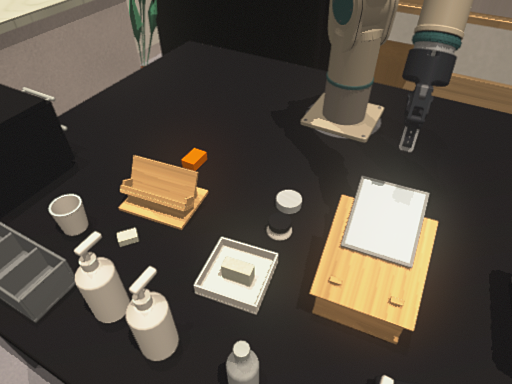

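```bash
cat > planF.py <<'E'
from planB import *
import sys
def search(qp,T0,dur,seed=0,top=4,y0=228,x0=486,vias=(1,4)):
    rng=np.random.default_rng(seed); res=[]; t0=time.time()
    while time.time()-t0<dur:
        t1=rng.uniform(12,30)
        L=[pose(rng.uniform(460,500),y0,rng.uniform(250,300),t1,5,'n')]
        P=[(0,0,0,round(t1),5)]
        k=rng.integers(*vias); 
        ys=np.sort(rng.uniform(-300,220,k))[::-1]
        W=[(rng.uniform(420,620),y,rng.uniform(270,330),rng.uniform(0,32),rng.uniform(-50,60)) for y in ys]
        W=[tuple(np.round(w)) for w in W]
        T2=place(0,70,'n'); T2[2,3]+=25
        L[0][:3,3]=np.round(L[0][:3,3])
        q,m=seq(qp,L+[pose(*w,'n') for w in W])
        if m<.02: continue
        q,m2=seq(q,[T2]); 
        if m2<.02: continue
        q,m3=seq(q,[place(0,0,'n')])
        if m3<.02: continue
        res.append((min(m,m2,m3),np.round(L[0][:3,3]).tolist(),round(t1),[list(map(int,w)) for w in W],np.round(q,2)))
    res.sort(key=lambda r:-r[0]); print(len(res))
    for r in res[:top]: print(r)
    return res
if __name__=='__main__':
    q0=ctrl.read_state()['qpos']
    q3,m3=seq(q0,[pinch(45,22,30,'n',0)])
    print('A',np.round(q3,2)); search(q3,None,100)
    qB=np.array([-0.21,  0.6 , -0.67,  2.36,  1.84,  0.68, -2.36]); qB,_=seq(qB,[pinch(45,22,30,'n',0)])
    print('B',np.round(qB,2)); search(qB,None,100)
E
python3 planF.py
```

```text
A [-0.63  0.52 -0.07  2.37  2.12  0.37 -2.67]
0
B [-0.21  0.6  -0.67  2.36  1.83  0.68 -2.36]
0
```

```bash
cat > planG.py <<'E'
from planB import *
for t in (15,20,25,30):
    for up in (0,60):
        from ik import many
        T=place(0,up,'n',tilt=t); o=many(T,25); print(t,up,np.round(T[:3,3]),len(o),[ (round(a,2),np.round(b,2).tolist()) for a,b in o[:2]])
E
python3 planG.py
```

```text
15 0 [ 526. -257.  118.] 22 [(np.float64(0.24), [0.99, 0.74, -0.77, 2.0, 0.86, 0.47, -0.22]), (np.float64(0.23), [0.99, 0.74, -0.76, 2.0, 0.86, 0.46, -0.21])]
15 60 [ 497. -261.  170.] 22 [(np.float64(0.29), [0.26, 0.54, 0.4, 2.04, -0.81, 0.53, 1.4]), (np.float64(0.28), [0.29, 0.54, 0.35, 2.04, -0.76, 0.51, 1.36])]
20 0 [ 526. -257.  118.] 22 [(np.float64(0.15), [1.06, 0.75, -0.82, 2.06, 1.07, 0.38, -0.38]), (np.float64(0.11), [1.22, 0.91, -1.14, 2.06, 1.3, 0.64, -0.57])]
20 60 [ 497. -261.  170.] 22 [(np.float64(0.18), [0.42, 0.51, 0.22, 2.1, -0.92, 0.42, 1.55]), (np.float64(0.18), [0.44, 0.51, 0.18, 2.1, -0.89, 0.41, 1.51])]
25 0 [ 526. -257.  118.] 9 [(np.float64(0.16), [1.24, 0.89, -1.09, 2.12, 1.46, 0.51, -0.7]), (np.float64(0.11), [1.15, 0.79, -0.9, 2.12, 1.39, 0.34, -0.66])]
25 60 [ 497. -261.  170.] 22 [(np.float64(0.18), [1.3, 0.72, -1.06, 2.14, 1.14, 0.41, -0.41]), (np.float64(0.07), [1.21, 0.65, -0.9, 2.14, 0.95, 0.3, -0.24])]
30 0 [ 526. -257.  118.] 9 [(np.float64(0.14), [1.25, 0.87, -1.01, 2.18, 1.73, 0.37, -0.94]), (np.float64(0.13), [1.24, 0.86, -1.0, 2.18, 1.74, 0.36, -0.94])]
30 60 [ 497. -261.  170.] 9 [(np.float64(0.07), [1.34, 0.73, -1.05, 2.2, 1.38, 0.3, -0.62]), (np.float64(0.03), [1.31, 0.71, -1.0, 2.2, 1.35, 0.26, -0.6])]
```

```bash
cat > planH.py <<'E'
from planB import *
TR=[572.,-251.5,.121]
def place2(tilt,noff,up,D=99,mode='n',dy=0,yaw=None):
    t=np.radians(tilt); a=np.radians(30)
    x=noff*np.cos(a)-D*np.sin(t)+4*np.cos(t); z=30+noff*np.sin(a)+up+D*np.cos(t)+4*np.sin(t)
    c,s=np.cos(TR[2]),np.sin(TR[2])
    return pose(TR[0]+c*x-s*dy,TR[1]+s*x+c*dy,z,tilt,np.degrees(TR[2]) if yaw is None else yaw,mode)
def search(qp,dur,seed=0,top=5,lift=True,thr=.03):
    rng=np.random.default_rng(seed); res=[]; t0=time.time(); fails=[0]*5
    while time.time()-t0<dur:
        t1=round(rng.uniform(5,30)); L=[]
        if lift: L=[pose(round(rng.uniform(460,500)),228,round(rng.uniform(240,300)),t1,5,'n')]
        k=rng.integers(0,3); 
        ys=np.sort(rng.uniform(-300,220,k))[::-1]
        W=[(rng.uniform(420,600),y,rng.uniform(270,330),rng.uniform(0,30),rng.uniform(-50,60)) for y in ys]
        W=[tuple(np.round(w)) for w in W]
        q,m=seq(qp,L+[pose(*w,'n') for w in W])
        if m<thr: fails[0]+=1; continue
        t2=rng.choice([12,15,18,20])
        q,m2=seq(q,[place2(t2,12,110),place2(t2,12,5)]); 
        if m2<thr: fails[1]+=1; continue
        q,m3=seq(q,[place2(24,8,3),place2(29,3,1)])
        if m3<thr: fails[2]+=1; 
        res.append((round(min(m,m2,m3),3),round(m3,3),t2,L[0][:3,3].tolist() if lift else '',t1,[list(map(int,w)) for w in W],np.round(q,2)))
    res.sort(key=lambda r:-r[0]); print(len(res),fails)
    for r in res[:top]: print(r)
if __name__=='__main__':
    q0=ctrl.read_state()['qpos']
    q3,m3=seq(q0,[pinch(45,22,30,'n',0)])
    print('A',np.round(q3,2)); search(q3,100)
    qB=np.array([-0.21,  0.6 , -0.67,  2.36,  1.84,  0.68, -2.36]); qB,_=seq(qB,[pinch(45,22,30,'n',0)])
    print('B',np.round(qB,2)); search(qB,100)
E
python3 planH.py
```

```text
A [-0.63  0.52 -0.07  2.37  2.12  0.37 -2.67]
1860 [457, 48, 1839, 0, 0]
(np.float64(0.032), np.float64(0.032), np.int64(18), [478.0, 228.0, 251.0], 6, [[559, -232, 301, 26, -25], [436, -282, 318, 11, 46]], array([ 1.17,  0.79, -0.89,  2.16,  1.66,  0.27, -0.9 ]))
(np.float64(0.032), np.float64(0.032), np.int64(18), [497.0, 228.0, 252.0], 17, [[571, 64, 316, 18, 3], [572, -92, 273, 0, 14]], array([ 1.17,  0.79, -0.89,  2.16,  1.66,  0.27, -0.9 ]))
(np.float64(0.032), np.float64(0.032), np.int64(18), [473.0, 228.0, 286.0], 17, [[534, 174, 301, 9, 53]], array([ 1.17,  0.79, -0.89,  2.16,  1.66,  0.27, -0.9 ]))
(np.float64(0.031), np.float64(0.031), np.int64(18), [498.0, 228.0, 275.0], 25, [], array([ 1.17,  0.79, -0.89,  2.16,  1.66,  0.27, -0.9 ]))
(np.float64(0.031), np.float64(0.031), np.int64(18), [469.0, 228.0, 245.0], 25, [[427, 52, 318, 18, 41], [481, -124, 289, 4, -33]], array([ 1.17,  0.79, -0.89,  2.16,  1.66,  0.27, -0.9 ]))
B [-0.21  0.6  -0.67  2.36  1.83  0.68 -2.36]
1778 [624, 0, 1727, 0, 0]
(np.float64(0.033), np.float64(0.033), np.int64(18), [480.0, 228.0, 262.0], 5, [[493, 169, 321, 17, -2], [447, 141, 299, 0, 2]], array([ 1.17,  0.79, -0.89,  2.16,  1.66,  0.27, -0.9 ]))
(np.float64(0.033), np.float64(0.033), np.int64(18), [477.0, 228.0, 295.0], 19, [[530, 23, 295, 15, 11]], array([ 1.17,  0.79, -0.89,  2.16,  1.66,  0.27, -0.9 ]))
(np.float64(0.032), np.float64(0.032), np.int64(18), [484.0, 228.0, 256.0], 9, [[559, 177, 316, 3, -38], [559, -48, 299, 25, -9]], array([ 1.17,  0.79, -0.89,  2.16,  1.66,  0.27, -0.9 ]))
(np.float64(0.032), np.float64(0.032), np.int64(15), [488.0, 228.0, 275.0], 30, [], array([ 1.17,  0.79, -0.89,  2.16,  1.66,  0.27, -0.9 ]))
(np.float64(0.032), np.float64(0.032), np.int64(15), [462.0, 228.0, 275.0], 21, [[491, 106, 302, 9, 15]], array([ 1.17,  0.79, -0.89,  2.16,  1.66,  0.27, -0.9 ]))
```

```bash
python3 -m creep '0 -0.08 0.7 0 0 0 0;0 -0.08 1.4 0 0 0 0;0 -0.08 2 0 0 0 0;0 -0.08 2.26 0 0 0 0;0 -0.08 2.26 0 0 0 0;0 -0.08 2.26 0 0 0 0;0 -0.08 2.26 0 0 0 0';python3 log.py;python3 - <<'E'
from planB import *
from go import rel
from h import *
T=tool(); d=save('wrist','w14'); save('scene','s14')
print(rel(pinch(45,22,30,'n',0)))
E
```

```text
clock: 21.6
eef_pos: [483.7, 227.9, 147.9]
tool_rot: [-3.14, -0.523, 0.085]
force: [0.4, -0.4, 0.6]
width: 85.3
q [-0.64  0.52 -0.05  2.37  2.12  0.36 -2.67]
(array([-0.0338619 ,  0.02559163,  0.02946073]), array([-0.10918   , -0.04930435, -0.06950513]))
```

View pics/w14.png

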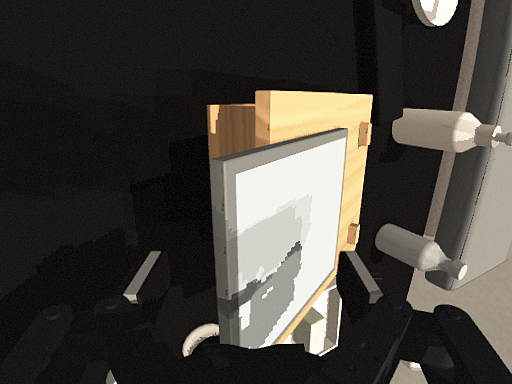

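View pics/s14.png

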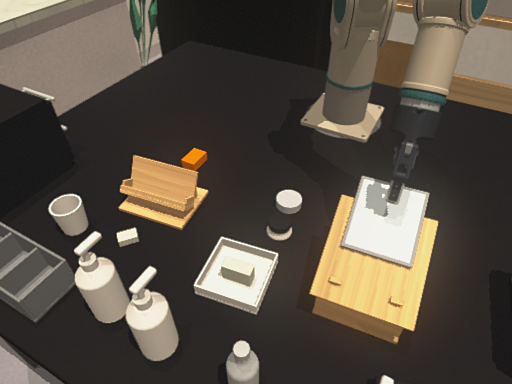

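```bash
python3 -m creep '0 0 0 0 0 0 0.5;0 0 0 0 0 0 0.6;0 0 0 0 0 0 0.7;0 0 0 0 0 0 0.8;0 0 0 0 0 0 0.9;0 0 0 0 0 0 1;0 0 0 0 0 0 1;0 0 0 0 0 0 1';python3 log.py;python3 - <<'E'
from h import *
T=tool(); d=save('wrist','w15'); save('scene','s15')
E
```

```text
clock: 22.37
eef_pos: [487.8, 229.2, 150.5]
tool_rot: [-3.138, -0.534, 0.084]
force: [-2.1, -0.3, 14.1]
width: 27.0
q [-0.64  0.52 -0.05  2.36  2.13  0.37 -2.68]
```

View pics/w15.png

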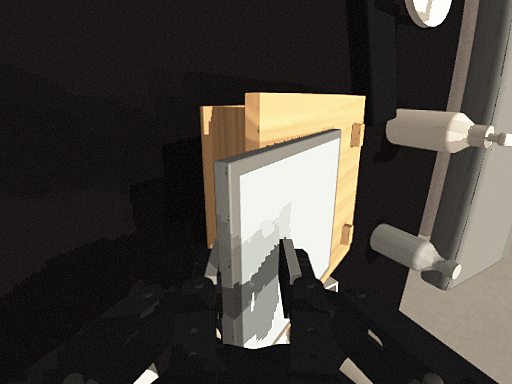

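```bash
python3 -m creep '0.05 0 -0.09 0 0 0 1;0.1 0 -0.17 0 0 0 1;0.15 0 -0.26 0 0 0 1;0.2 0 -0.35 0 0 0 1;0.25 0 -0.43 0 0 0 1;0.3 0 -0.52 0 0 0 1;0.35 0 -0.6 0 0 0 1;0.4 0 -0.7 0 0 0 1;0.4 0 -0.7 0 0 0 1';python3 log.py;python3 - <<'E'
from h import *
T=tool(); d=save('wrist','w16'); save('scene','s16')
E
```

```text
clock: 23.22
eef_pos: [492.0, 228.9, 185.2]
tool_rot: [-3.139, -0.541, 0.081]
force: [8.7, -0.7, 8.9]
width: 14.9
q [-0.72  0.44  0.07  2.33  1.92  0.27 -2.46]
```

View pics/w16.png

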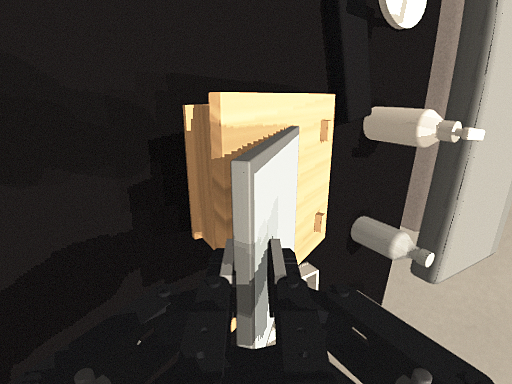

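View pics/s16.png

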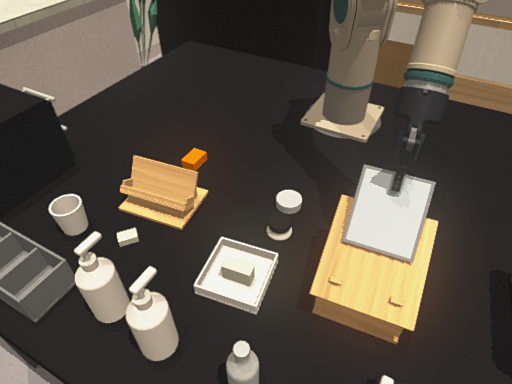

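```bash
python3 go.py 490 228 270 25 5 n
python3 - <<'E'
from planH import *
q0=ctrl.read_state()['qpos']
for x in (480,490,500):
  tr=[];q,e,a=simto(q0,pose(x,228,270,25,5,'n'),track=tr); print(x,np.round(q,2),min(margin(t) for t in tr),e,a)
E
```

```text
shift [ 1.055  0.013 -1.847] rot [ 0.02 -5.97 -0.29] rows 3.0
480 [-0.39  0.27 -0.32  2.16  0.78  0.47 -1.26] 0.045091093090429996 0.16708910005900066 0.020704265932523183
490 [-0.37  0.29 -0.33  2.14  0.78  0.47 -1.24] 0.045091093090429996 0.17533092135700137 0.02245632547700023
500 [-0.35  0.3  -0.34  2.12  0.77  0.48 -1.22] 0.045091093090429996 0.0007233867407954973 0.0
```

```bash
python3 -m creep '0.13 0 -0.23 0 -1 0 1;0.26 0 -0.46 0 -2 0 1;0.4 0 -0.7 0 -3 0 1;0.53 0 -0.92 0 -4 0 1;0.66 0 -1.15 0 -5 0 1;0.8 0 -1.4 0 -6 0 1;0.93 0 -1.62 0 -6 0 1;1.05 0 -1.85 0 -6 0 1;1.05 0 -1.85 0 -6 0 1;1.05 0 -1.85 0 -6 0 1';python3 log.py;python3 - <<'E'
from h import *
T=tool(); np.save('T17',T); d=save('wrist','w17'); save('scene','s17')
E
```

```text
clock: 24.15
eef_pos: [482.8, 227.2, 264.0]
tool_rot: [-3.14, -0.417, 0.085]
force: [0.3, -0.1, -3.3]
width: 7.4
q [-0.41  0.29 -0.27  2.15  0.72  0.46 -1.19]
```

View pics/w17.png

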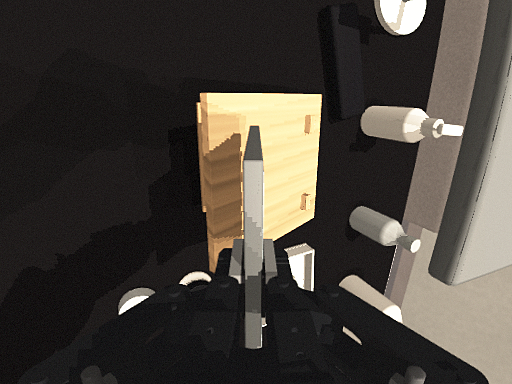

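View pics/s17.png

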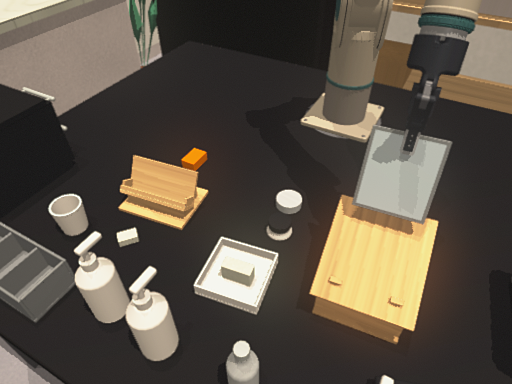

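Run:
```python
import cv2
a=cv2.imread('pics/w17.png'); cv2.imwrite('pics/z17.png',cv2.resize(a[115:360,225:285],None,fx=5,fy=2.4,interpolation=cv2.INTER_CUBIC))
```

```text
(no output)
```

View pics/z17.png

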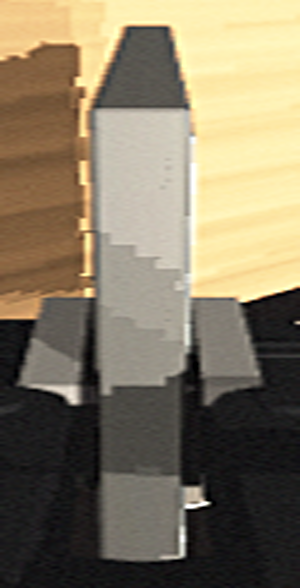

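Run:
```python
from h import *
from scipy.optimize import least_squares
d=ctrl.get_image('wrist'); 
obs=[((-1,60),(243.6,160)),((1,60),(262.6,160)),((-1,-60),(249.8,126.7)),((1,-60),(258.6,126.7)),((-1,60,'u'),(245.4,347)),((1,60,'u'),(262,347))]
def pts(p):
    D,e,a,b,c=p; o=[]
    for k,_ in obs:
        s=k[0]*4; y=-k[1]; z=0 if len(k)==2 else -140
        v=np.array([s,y,z+70]); v=R.from_rotvec([a,c,0]).apply(v); o.append(v+[b,e,D-70])
    return np.array(o)
f=lambda p:(proj(d,pts(p),np.eye(4))-np.array([o[1] for o in obs])).ravel()
s=least_squares(f,[99,0,0,0,0],x_scale=[10,10,.1,3,.1]); print(np.round(s.x,3),np.round(s.fun.reshape(-1,2),1).tolist())
```

```text
[1.48799e+02 1.95510e+01 1.62200e+00 8.90000e-01 2.00000e-03] [[2.9, -0.1], [-1.4, -0.0], [-0.6, -0.2], [-0.7, -0.1], [2.4, 0.2], [-3.3, 0.2]]
```

```bash
cat > mfit.py <<'E'
from h import *
from scipy.optimize import least_squares
def mfit(d,obs):
    def pts(p):
        D,e,a,b,c=p; o=[]
        for k,_ in obs:
            s=k[0]*4; y=-k[1]; z=0 if len(k)==2 else -140
            v=np.array([s,y,z+70]); v=R.from_rotvec([a,c,0]).apply(v); o.append(v+[b,e,D-70])
        return np.array(o)
    f=lambda p:(proj(d,pts(p),np.eye(4))-np.array([o[1] for o in obs])).ravel()
    s=least_squares(f,[99,0,0,0,0],x_scale=[10,10,.1,3,.1],bounds=([60,-30,-.4,-8,-.3],[130,30,.4,8,.3])); print(np.round(s.x,3),np.round(s.fun.reshape(-1,2),1).tolist())
if __name__=='__main__':
    d=ctrl.get_image('wrist'); print(np.round(d['tool_from_camera'],2))
    obs=[((-1,60),(243.6,160)),((1,60),(262.6,160)),((-1,-60),(249.8,126.7)),((1,-60),(258.6,126.7)),((-1,60,'u'),(245.4,347)),((1,60,'u'),(262,347))]
    mfit(d,obs)
    mfit(d,obs[:4])
E
python3 mfit.py
```

```text
[[   1.     -0.     -0.      0.23]
 [  -0.     -0.95   -0.32  -80.5 ]
 [  -0.      0.32   -0.95 -142.92]
 [   0.      0.      0.      1.  ]]
[9.5688e+01 2.1347e+01 4.0000e-01 8.1500e-01 3.0000e-03] [[4.3, -35.0], [-3.2, -35.0], [-0.5, 111.2], [-1.0, 111.2], [-3.4, -23.1], [3.4, -23.1]]
[1.300e+02 7.191e+00 4.000e-01 6.540e-01 7.000e-03] [[5.0, -57.2], [-3.9, -57.1], [-0.1, 84.3], [-1.3, 84.3]]
```

```bash
cat >> mfit.py <<'E'
    obs=[((-1,60,'u'),(243.6,160)),((1,60,'u'),(262.6,160)),((-1,60),(249.8,126.7)),((1,60),(258.6,126.7))]
    mfit(d,obs)
    # a fixed 0
    for a in (-.05,0,.05):
        f=lambda p:(proj(d,[[0,p[1],p[0]-140],R.from_rotvec([a,0,0]).apply([0,0,140])+[0,p[1],p[0]-140]],np.eye(4))[:,1]-[160,126.7])
        s=least_squares(f,[99,-60]); print(a,s.x,s.fun)
E
python3 mfit.py|tail -4
```

```text
[1.20519e+02 5.34300e+00 1.00000e-03 1.02800e+00 8.00000e-03] [[0.0, -0.0], [-0.0, 0.0], [-0.2, -0.0], [0.2, 0.0]]
-0.05 [ 56.40071736 -68.02435956] [1.67688086e-12 1.56319402e-13]
0 [118.76302546 -54.91345523] [-2.84217094e-14  0.00000000e+00]
0.05 [180.82119845 -41.86649431] [-2.84217094e-14  0.00000000e+00]
```

Run:
```python
import cv2
a=cv2.imread('pics/s17.png'); cv2.imwrite('pics/z17s.png',cv2.resize(a[115:235,340:465],None,fx=5,fy=5,interpolation=cv2.INTER_CUBIC)[:600])
```

```text
(no output)
```

View pics/z17s.png

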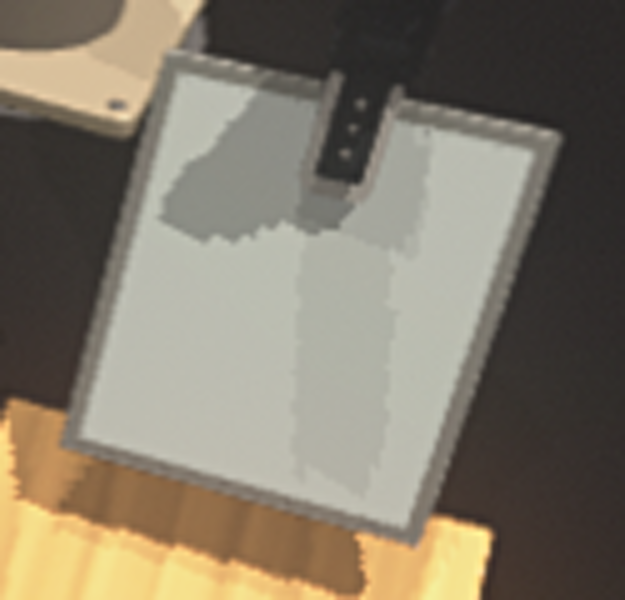

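Run:
```python
from h import *
from scipy.optimize import least_squares
T=np.load('T17.npy'); ds=ctrl.get_image('scene')
px=lambda u,v:((u+.5)/5-.5+340,(v+.5)/5-.5+115)
obs=[((60,0),px(65,445)),((-60,0),px(416,545)),((-60,-140),px(560,137)),((60,-140),px(168,55))]
def f(p,full=False):
    D,e,a,c=p; P=[R.from_rotvec([a,c,0]).apply([4,y,z+120])+[0,e,D-120] for (y,z),_ in obs]
    P=np.array(P)@T[:3,:3].T+T[:3,3]
    return (proj(ds,P)-np.array([o[1] for o in obs])).ravel()
s=least_squares(f,[99,0,0,0],x_scale=[10,10,.1,.1]); print(np.round(s.x,3),np.round(s.fun,1))
s=least_squares(lambda p:f([*p,0]),[99,0,0],x_scale=[10,10,.1]); print(np.round(s.x,3),np.round(s.fun,1))
```

```text
[ 1.08249e+02  3.61000e-01  5.00000e-03 -5.10000e-02] [-0.7 -0.1  0.7 -0.1  0.6  0.6 -0.7 -0.3]
[1.07561e+02 4.58000e-01 3.00000e-03] [-1.2  0.5  0.8  0.8  0.6 -0.1 -0.6 -1. ]
```

```bash
sed -i 's/D=99,mode/D=109,mode/; s/dy=0,yaw/dy=2,yaw/' planH.py
python3 - <<'E'
from planH import *
q0=ctrl.read_state()['qpos']
for t2 in (12,15,18,21,24):
    tr=[];qs=[];q=q0;mm=[]
    for T in (place2(t2,13,100),place2(t2,13,6),place2(24,9,4),place2(28,5,2)):
        q,m=seq(q,[T]); mm.append(round(m,3))
    print(t2,mm,np.round(q,2),np.round(place2(t2,13,100)[:3,3]))
E
```

```text
12 [np.float64(0.246), np.float64(0.289), np.float64(0.001), np.float64(0.001)] [ 1.14  0.74 -0.84  2.15  1.47  0.23 -0.74] [ 564. -250.  244.]
15 [np.float64(0.245), np.float64(0.203), np.float64(0.002), np.float64(0.002)] [ 1.14  0.74 -0.84  2.15  1.47  0.23 -0.74] [ 559. -251.  243.]
18 [np.float64(0.21), np.float64(0.118), np.float64(0.001), np.float64(0.001)] [ 1.14  0.74 -0.84  2.15  1.47  0.23 -0.74] [ 553. -252.  241.]
21 [np.float64(0.122), np.float64(0.035), np.float64(0.01), np.float64(0.002)] [ 1.14  0.74 -0.84  2.15  1.47  0.23 -0.74] [ 548. -252.  240.]
24 [np.float64(0.032), np.float64(0.012), np.float64(0.013), np.float64(0.006)] [ 1.14  0.75 -0.85  2.15  1.47  0.24 -0.74] [ 543. -253.  238.]
```

```bash
cat > planI.py <<'E'
from planH import *
q0=ctrl.read_state()['qpos']; rng=np.random.default_rng(5); res=[]; t0=time.time()
while time.time()-t0<150:
    k=rng.integers(1,3); ys=np.sort(rng.uniform(-330,220,k))[::-1]
    W=[tuple(np.round((rng.uniform(420,640),y,rng.uniform(265,340),rng.uniform(-15,30),rng.uniform(-70,70)))) for y in ys]
    q,m=seq(q0,[pose(*w,'n') for w in W])
    if m<.04: continue
    t2=rng.choice([12,15,18,20])
    q1,m1=seq(q,[place2(t2,13,100),place2(t2,13,6)])
    if m1<.04: continue
    q2,m2=seq(q1,[place2(24,9,4),place2(29,4,2)])
    res.append((round(min(m,m1,m2),3),m2,int(t2),[list(map(int,w)) for w in W],np.round(q1,2),np.round(q2,2)))
res.sort(key=lambda r:-r[0]); print(len(res))
for r in res[:6]: print(r)
E
python3 planI.py
```

```text
2206
(np.float64(0.046), np.float64(0.04566552274156391), 18, [[509, 134, 296, 15, 34], [470, -90, 331, 6, -2]], array([ 0.76,  0.62, -0.41,  1.97,  0.21,  0.33,  0.38]), array([ 1.19,  0.78, -0.92,  2.17,  1.59,  0.28, -0.84]))
(np.float64(0.045), np.float64(0.04535958694238315), 18, [[424, 128, 307, 7, 14], [581, -68, 304, 10, -1]], array([ 0.76,  0.62, -0.41,  1.97,  0.21,  0.33,  0.38]), array([ 1.19,  0.78, -0.92,  2.17,  1.59,  0.28, -0.84]))
(np.float64(0.045), np.float64(0.04467721358720786), 20, [[528, -307, 288, 0, -8]], array([ 0.8 ,  0.62, -0.44,  2.01,  0.22,  0.27,  0.38]), array([ 1.19,  0.78, -0.92,  2.17,  1.59,  0.28, -0.84]))
(np.float64(0.045), np.float64(0.044751764650280385), 20, [[634, -105, 290, 2, 60], [452, -276, 319, 21, 70]], array([ 0.8 ,  0.62, -0.44,  2.01,  0.22,  0.27,  0.38]), array([ 1.19,  0.78, -0.92,  2.17,  1.59,  0.28, -0.84]))
(np.float64(0.045), np.float64(0.044739011611977214), 20, [[514, 12, 316, -13, 68], [592, -161, 294, -14, 1]], array([ 0.8 ,  0.62, -0.44,  2.01,  0.22,  0.27,  0.38]), array([ 1.19,  0.78, -0.92,  2.17,  1.59,  0.28, -0.84]))
(np.float64(0.045), np.float64(0.044629325224111976), 18, [[462, 153, 286, 18, -16]], array([ 0.76,  0.62, -0.41,  1.97,  0.21,  0.33,  0.38]), array([ 1.19,  0.78, -0.92,  2.17,  1.59,  0.28, -0.84]))
```

```bash
python3 go.py 500 60 290 18 6 n
python3 - <<'E'
from planH import *
q0=ctrl.read_state()['qpos']
q,m=seq(q0,[pose(500,60,290,18,6,'n')]);print(np.round(q,2),m)
for T in (place2(18,13,100),place2(18,13,6),place2(24,9,4),place2(29,4,2)):
    q,m=seq(q,[T]); print(np.round(q,2),m)
E
```

```text
shift [ 0.335  4.223 -0.585] rot [ 0.29 -5.83 -0.95] rows 5.0
[ 0.19  0.23 -0.47  2.11  0.29  0.54 -0.37] 0.24936264473027228
[ 0.86  0.5  -0.55  1.88  0.18  0.56  0.38] 0.2632955372621645
[ 0.78  0.62 -0.44  1.97  0.26  0.34  0.33] 0.10601472057895664
[ 1.02  0.69 -0.73  2.08  0.93  0.25 -0.26] 0.016679295770215125
[ 1.17  0.76 -0.88  2.17  1.59  0.25 -0.85] 0.016679295770215125
```

Carry at moderate speed, ramping.

```bash
python3 -m creep '0.05 0.2 -0.3 0 -1 0 1;0.1 0.7 -0.5 0 -2 0 1;0.15 1.3 -0.58 0 -3 0 1;0.2 1.9 -0.58 0 -4 -0.5 1;0.25 2.5 -0.58 0 -5 -0.9 1;0.3 3.1 -0.58 0 -5.8 -0.9 1;0.33 3.6 -0.58 0 -5.8 -0.9 1;0.33 4 -0.58 0 -5.8 -0.9 1;0.33 4.2 -0.58 0 -5.8 -0.9 1;0.33 4.2 -0.58 0 -5.8 -0.9 1';python3 log.py;python3 - <<'E'
from planH import *
from go import rel
T=place2(18,13,100); print(rel(T),T[:3,3])
E
```

```text
clock: 25.28
eef_pos: [499.9, 58.2, 289.8]
tool_rot: [3.137, -0.314, 0.099]
force: [-0.6, -0.2, -4.2]
width: 7.3
q [ 0.16  0.23 -0.43  2.11  0.29  0.53 -0.38]
(array([0.16156983, 7.83611447, 1.3634874 ]), array([ 0.67712922, -0.00962112, -1.20915224])) [ 553.27443766 -251.76218516  241.40122825]
```

```bash
python3 -m creep '0 0.3 0.05 0 0 0 1;0.02 0.9 0.15 0 0 -0.2 1;0.04 1.7 0.3 0 0 -0.4 1;0.06 2.6 0.45 0 0 -0.6 1;0.08 3.5 0.6 0.2 0 -0.8 1;0.1 4.4 0.75 0.4 0 -1 1;0.12 5.3 0.9 0.6 0 -1.2 1;0.14 6.1 1.05 0.7 0 -1.2 1;0.16 6.8 1.18 0.7 0 -1.2 1;0.16 7.3 1.27 0.7 0 -1.2 1'
python3 -m creep '0 0.25 0.05 0 0 0 1;0 0.4 0.08 0 0 0 1;0 0.45 0.09 0 0 0 1;0 0.45 0.09 0 0 0 1';python3 log.py
python3 - <<'E'
from h import *
from planH import *
from go import rel
T=tool(); np.save('T18',T); print(rel(place2(18,13,100)),rel(place2(18,13,30)))
save('wrist','w18'); save('scene','s18'); save('top','t18')
E
```

```text
clock: 26.12
eef_pos: [551.9, -230.3, 244.2]
tool_rot: [-3.14, -0.316, 0.123]
force: [0.5, 0.6, -3.1]
width: 7.1
clock: 26.45
eef_pos: [555.2, -243.6, 241.7]
tool_rot: [-3.139, -0.316, 0.126]
force: [-0.3, 0.2, -3.2]
width: 7.1
q [ 0.83  0.49 -0.52  1.88  0.15  0.55  0.4 ]
(array([-0.07247907,  0.1954534 , -0.01505101]), array([-0.23300123, -0.11207883,  0.28774065])) (array([-0.61652364,  0.19949554,  1.64822863]), array([-0.23300123, -0.11207883,  0.28774065]))
```

View pics/w18.png

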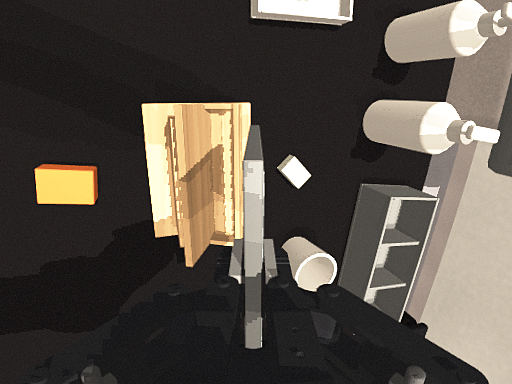

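View pics/s18.png

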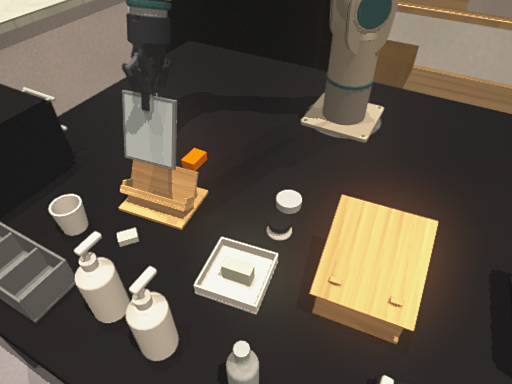

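```bash
cat > ovs.py <<'E'
import sys
from h import *
from planH import TR
def W3(P): 
    c,s=np.cos(TR[2]),np.sin(TR[2]); P=np.array(P,float); return P@np.array([[c,s,0],[-s,c,0],[0,0,1]])+[TR[0],TR[1],0]
def draw(cam,name,D=109,e=2,box=None,S=1):
    T=tool(); d=ctrl.get_image(cam); im=cv2.cvtColor(d['img'],cv2.COLOR_RGB2BGR); box=box or (0,0,512,384)
    im=cv2.resize(im[box[1]:box[3],box[0]:box[2]],None,fx=S,fy=S,interpolation=cv2.INTER_CUBIC)
    n=np.array([.866,0,.5]);u=np.array([-.5,0,.866]);t0=np.array([0,0,30.]);Y=np.array([0,1,0])
    def pl(Pw,col): q=proj(d,Pw,T); q=((q+.5-[box[0],box[1]])*S).astype(int); cv2.polylines(im,[q.reshape(-1,1,2)],True,col,1)
    h=84
    pl(W3([t0+Y*h,t0-Y*h,t0+u*75-Y*h,t0+u*75+Y*h]),(255,0,0)); pl(W3([t0+n*30+u*10+Y*h,t0+n*30+u*10-Y*h]),(0,255,0)); pl(W3([t0+n*30+Y*h,t0+n*30-Y*h]),(255,255,0))
    for x,col in ((-4,(0,0,255)),(4,(255,0,255))):
        P=np.array([[x,y+e,z] for y,z in ((-60,D),(60,D),(60,D-140),(-60,D-140))])@T[:3,:3].T+T[:3,3]; pl(P,col)
    cv2.imwrite('pics/'+name+'.png',im)
if __name__=='__main__': 
    draw('wrist','o18',S=1.5); draw('scene','o18s',box=(90,80,240,240),S=3.7)
E
python3 ovs.py
```

```text
(no output)
```

View pics/o18.png

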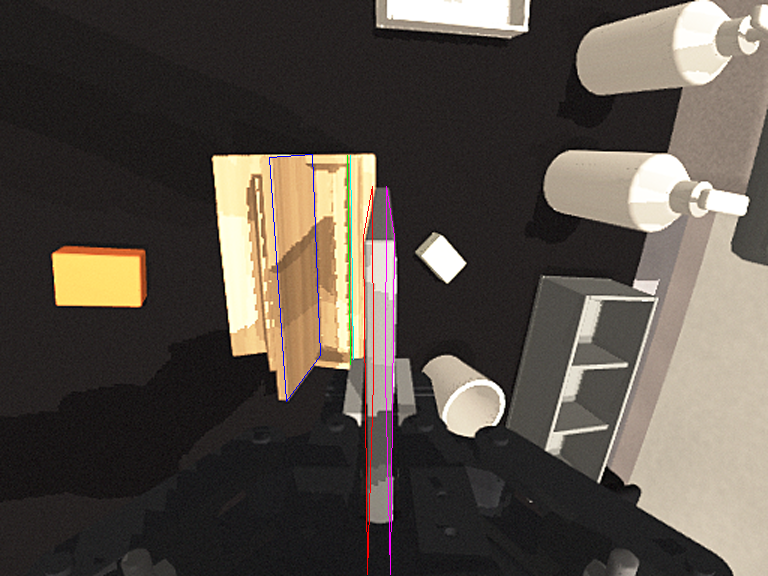

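View pics/o18s.png

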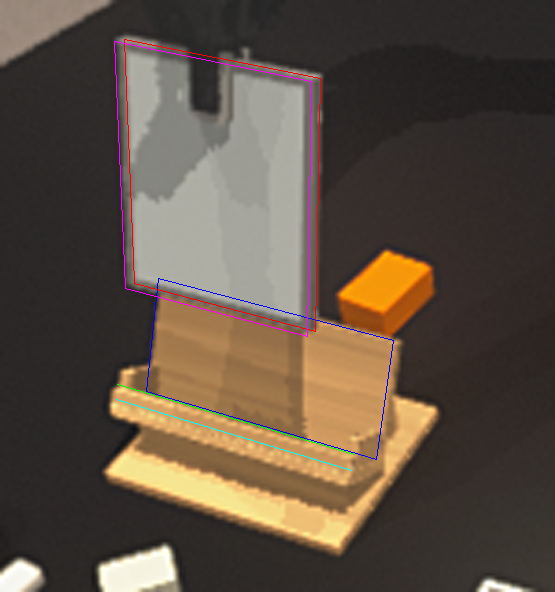

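```bash
python3 -m creep '-0.2 0.1 0.4 0 0 0 1;-0.35 0.2 0.9 0 0 0 1;-0.5 0.2 1.35 0 0 0.2 1;-0.61 0.2 1.6 0 0 0.3 1;-0.61 0.2 1.65 0 0 0.3 1;-0.61 0.2 1.65 0 0 0.3 1;-0.61 0.2 1.65 0 0 0.3 1';python3 log.py
python3 - <<'E'
from h import *
from planH import *
from go import rel
from ovs import draw
print(rel(place2(18,13,30)),rel(place2(18,13,6)))
draw('wrist','o19',S=1.5); draw('scene','o19s',box=(90,80,240,240),S=3.7)
E
```

```text
clock: 27.28
eef_pos: [554.3, -253.1, 172.5]
tool_rot: [-3.139, -0.318, 0.12]
force: [1.0, -0.5, -3.1]
width: 6.9
q [ 0.79  0.59 -0.46  1.95  0.21  0.39  0.38]
(array([-0.02796173, -0.03652451,  0.01921818]), array([-0.1313992 , -0.2188111 , -0.05422276])) (array([-0.21554911, -0.03504016,  0.58913815]), array([-0.1313992 , -0.2188111 , -0.05422276]))
```

View pics/o19.png

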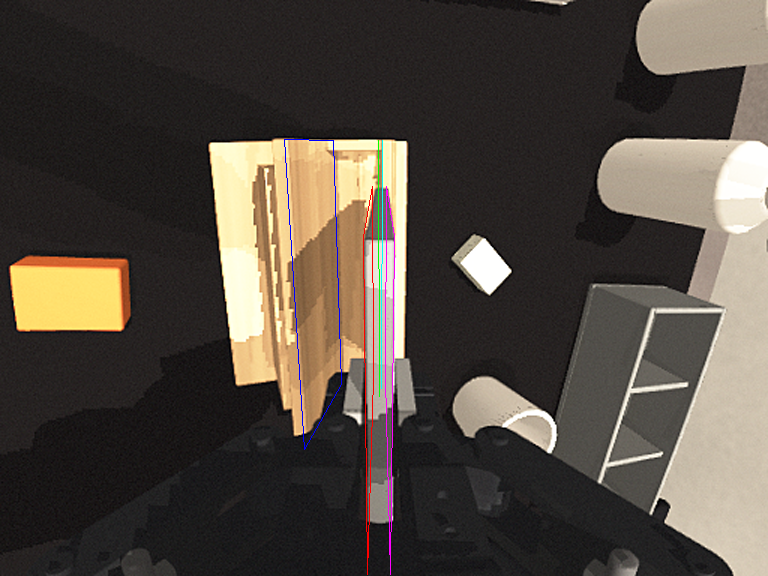

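View pics/o19s.png

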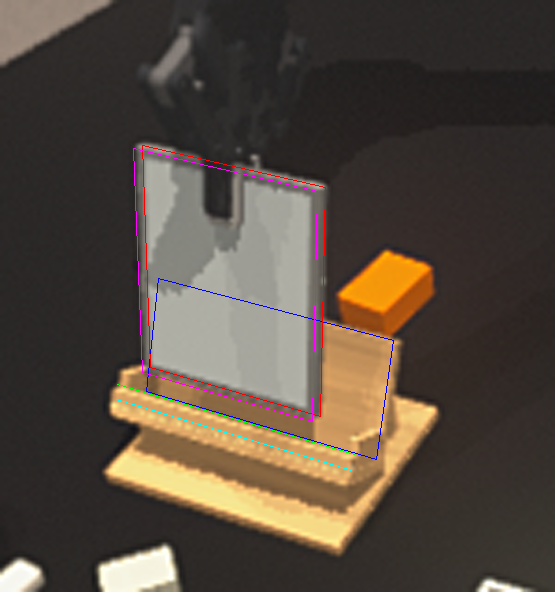

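Run:
```python
from h import *
from planH import TR
T=tool()
for e in(2,):
  P=np.array([[-4,y+e,109] for y in (-60,0,60)])@T[:3,:3].T+T[:3,3]
  c,s=np.cos(TR[2]),np.sin(TR[2]); Q=P-[TR[0],TR[1],0]; print(np.round(np.c_[Q[:,0]*c+Q[:,1]*s,-Q[:,0]*s+Q[:,1]*c,Q[:,2]],1))
d=ctrl.get_image('scene'); 
def W3(P): 
    P=np.array(P,float); return P@np.array([[c,s,0],[-s,c,0],[0,0,1]])+[TR[0],TR[1],0]
print(proj(d,W3([[11,0,66],[11,60,66],[11,-60,66],[0,0,30],[0,84,30],[0,-84,30]])))
```

```text
[[ 12.6  58.4  68.2]
 [ 12.5  -1.6  68. ]
 [ 12.5 -61.6  67.9]]
[[153.73830856 185.75187492]
 [177.1312556  192.49481925]
 [131.30665721 179.28030077]
 [159.29500163 194.25713785]
 [191.23064357 203.65233453]
 [129.10815142 185.36306908]]
```

```bash
python3 -m creep '-0.05 -0.03 0.15 0 0 0 1;-0.1 -0.03 0.3 0 0 0 1;-0.15 -0.03 0.42 0 0 0 1;-0.2 -0.03 0.52 0 0 0 1;-0.2 -0.03 0.54 0 0 0 1;-0.2 -0.03 0.54 0 0 0 1';python3 log.py
python3 - <<'E'
from h import *
from planH import *
from go import rel
from ovs import draw
print(rel(place2(18,13,6)),rel(place2(18,13,0)))
draw('scene','o20s',box=(90,80,240,240),S=3.7)
E
```

```text
clock: 27.93
eef_pos: [552.0, -252.0, 147.8]
tool_rot: [-3.137, -0.315, 0.119]
force: [0.2, -0.5, -2.3]
width: 7.2
q [ 0.77  0.62 -0.43  1.97  0.22  0.33  0.37]
(array([ 0.02796692, -0.00194797,  0.01940286]), array([-0.20271721, -0.07482848, -0.11473602])) (array([-0.01857131, -0.00135033,  0.16199962]), array([-0.20271721, -0.07482848, -0.11473602]))
```

View pics/o20s.png

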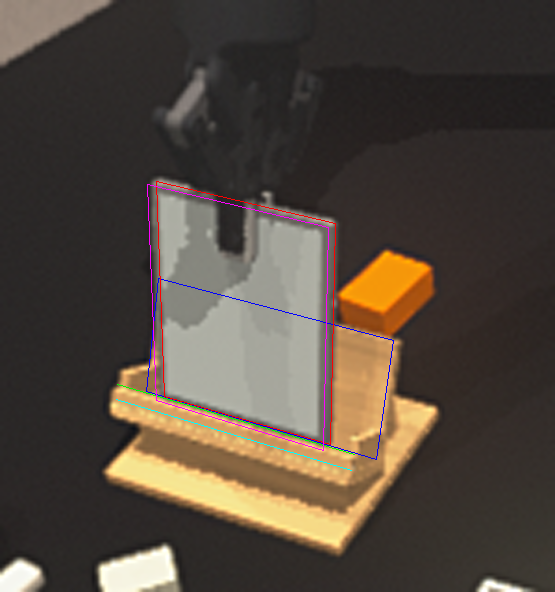

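```bash
python3 -m creep '0 0 0.08 0 0 0 1;-0.02 0 0.16 0 0 0 1;-0.02 0 0.16 0 0 0 1;-0.02 0 0.16 0 0 0 1';python3 log.py; python3 -c "
from h import *
print(ctrl.read_state()['force'])"
```

```text
clock: 28.32
eef_pos: [553.4, -251.9, 141.9]
tool_rot: [-3.138, -0.316, 0.119]
force: [-0.1, -0.2, -3.4]
width: 7.0
q [ 0.77  0.63 -0.42  1.97  0.23  0.32  0.36]
[-0.05097212 -0.20837834 -3.41430168]
```

```bash
python3 -m creep '-0.015 0 0.05 0 0 0 1;-0.03 0 0.1 0 0 0 1;-0.045 0 0.14 0 0 0 1;-0.045 0 0.14 0 0 0 1';python3 log.py
```

```text
clock: 28.65
eef_pos: [554.6, -251.8, 140.9]
tool_rot: [3.141, -0.32, 0.121]
force: [-15.8, 5.2, 35.0]
width: 7.1
q [ 0.76  0.63 -0.42  1.98  0.23  0.31  0.36]
```

Run:
```python
from h import *
from planH import *
from go import rel
for a in ((18,13,4),(20,11,4),(22,10,4),(24,8,4),(26,6,4),(28,4.5,3.5),(29,4,3)):
    s,r=rel(place2(*a)); print(a,np.round(s,3),np.round(r,2))
q=ctrl.read_state()['qpos']
for a in ((18,13,4),(24,8,4),(29,4,3)):
    q,m=seq(q,[place2(*a)]); print(np.round(q,2),m)
```

```text
(18, 13, 4) [ 0.005 -0.004 -0.116] [ 0.02 -0.33 -0.01]
(20, 11, 4) [-0.139 -0.004 -0.109] [ 0.02  1.67 -0.01]
(22, 10, 4) [-0.259 -0.004 -0.103] [ 0.02  3.67 -0.01]
(24, 8, 4) [-0.403 -0.004 -0.088] [ 0.02  5.67 -0.01]
(26, 6, 4) [-0.547 -0.004 -0.071] [ 0.02  7.67 -0.01]
(28, 4.5, 3.5) [-0.682 -0.004 -0.04 ] [ 0.02  9.67 -0.01]
(29, 4, 3) [-0.745 -0.004 -0.019] [ 2.000e-02  1.067e+01 -1.000e-02]
[ 0.76  0.62 -0.42  1.97  0.23  0.33  0.36] 0.09804857794180197
[ 1.03  0.69 -0.74  2.08  0.97  0.26 -0.29] 0.025177982910911362
[ 1.18  0.77 -0.89  2.17  1.58  0.26 -0.84] 0.025177982910911362
```

```bash
python3 -m creep '0.03 0 -0.12 0 0 0 1;0.05 0 -0.2 0 0 0 1;0.05 0 -0.2 0 0 0 1';python3 log.py;  python3 - <<'E'
from h import *
from planH import *
from go import rel
for a in ((18,13,4),(20,11,4),(22,10,4),(24,8,4),(26,6,4),(28,4.5,3.5),(29,4,3)):
    s,r=rel(place2(*a)); print(a,np.round(s,3),np.round(r,2))
E
```

```text
clock: 28.9
eef_pos: [553.4, -252.4, 145.2]
tool_rot: [-3.139, -0.318, 0.119]
force: [0.5, 0.5, -2.7]
width: 7.0
q [ 0.77  0.62 -0.43  1.97  0.23  0.33  0.36]
(18, 13, 4) [-0.    -0.017 -0.004] [-0.11 -0.2  -0.1 ]
(20, 11, 4) [-0.144 -0.017  0.004] [-0.11  1.8  -0.1 ]
(22, 10, 4) [-0.264 -0.017  0.01 ] [-0.1   3.8  -0.11]
(24, 8, 4) [-0.408 -0.016  0.025] [-0.1   5.8  -0.11]
(26, 6, 4) [-0.552 -0.016  0.043] [-0.1   7.8  -0.11]
(28, 4.5, 3.5) [-0.687 -0.016  0.074] [-0.1   9.8  -0.11]
(29, 4, 3) [-0.75  -0.016  0.095] [-0.1  10.8  -0.11]
```

```bash
python3 -m creep '-0.07 -0.01 0 0 0.9 0 1;-0.144 -0.016 0 0 1.8 0 1;-0.2 -0.016 0 0 2.8 0 1;-0.264 -0.016 0.01 0 3.8 0 1;-0.34 -0.016 0.015 0 4.8 0 1;-0.408 -0.016 0.02 0 5.8 0 1;-0.48 -0.016 0.03 0 6.8 0 1;-0.552 -0.016 0.04 0 7.8 0 1;-0.552 -0.016 0.04 0 7.8 0 1;-0.552 -0.016 0.04 0 7.8 0 1';python3 log.py;  python3 - <<'E'
from h import *
from planH import *
from go import rel
from ovs import draw
for a in ((26,6,4),(28,4.5,3.5),(29,4,3),(29.5,3,1)):
    s,r=rel(place2(*a)); print(a,np.round(s,3),np.round(r,2))
draw('scene','o21s',box=(90,80,240,240),S=3.7);draw('wrist','o21',S=1.5)
E
```

```text
clock: 29.73
eef_pos: [531.4, -254.3, 134.9]
tool_rot: [-3.136, -0.451, 0.116]
force: [0.7, 0.1, -3.4]
width: 7.4
q [ 1.09  0.72 -0.8   2.12  1.19  0.24 -0.49]
(26, 6, 4) [ 0.056  0.003 -0.023] [-0.22  0.18 -0.25]
(28, 4.5, 3.5) [-0.082  0.003 -0.01 ] [-0.22  2.18 -0.25]
(29, 4, 3) [-0.148  0.004  0.003] [-0.21  3.18 -0.26]
(29.5, 3, 1) [-0.218  0.004  0.05 ] [-0.21  3.68 -0.26]
```

View pics/o21s.png

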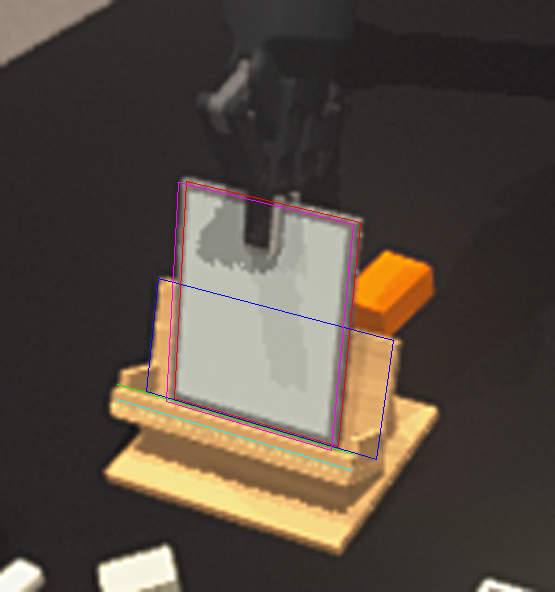

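View pics/o21.png

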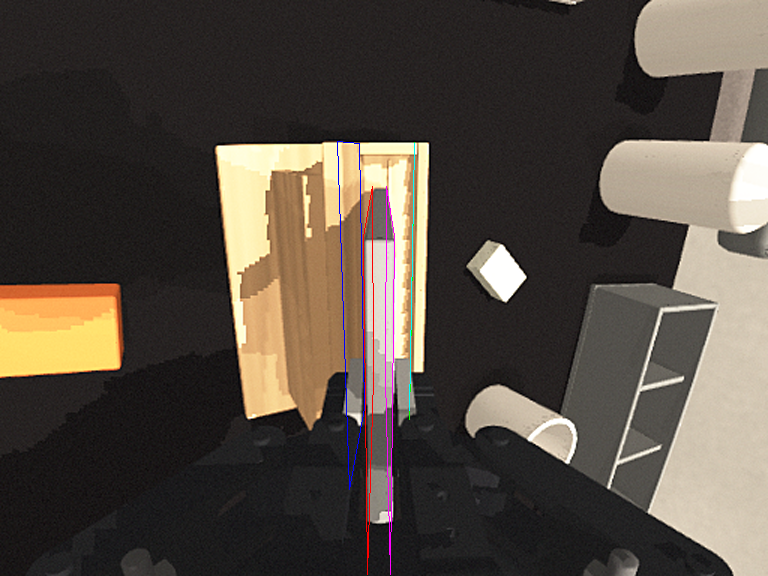

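```bash
python3 -m creep '-0.03 0 -0.01 0 1 0 1;-0.08 0 -0.01 0 2.2 0 1;-0.15 0 0 0 3.2 0 1;-0.2 0 0.03 0 3.5 0 1;-0.2 0 0.03 0 3.5 0 1;-0.2 0 0.03 0 3.5 0 1';python3 log.py;  python3 - <<'E'
from h import *
from planH import *
from go import rel
for a in ((29,4,3),(29.5,3,1),(29.5,3,-2)):
    s,r=rel(place2(*a)); print(a,np.round(s,3),np.round(r,2))
E
```

```text
clock: 30.33
eef_pos: [526.4, -254.6, 131.6]
tool_rot: [-3.138, -0.513, 0.118]
force: [-0.0, -0.2, -2.5]
width: 7.1
q [ 1.17  0.76 -0.88  2.17  1.62  0.24 -0.87]
(29, 4, 3) [ 0.003  0.011 -0.016] [-0.13 -0.4  -0.13]
(29.5, 3, 1) [-0.07   0.011  0.026] [-0.13  0.1  -0.13]
(29.5, 3, -2) [-0.107  0.011  0.092] [-0.13  0.1  -0.13]
```

```bash
python3 -m creep '-0.03 0 0.04 0 0 0 1;-0.05 0 0.07 0 0 0 1;-0.05 0 0.1 0 0 0 1;-0.05 0 0.1 0 0 0 1';python3 log.py
```

```text
clock: 30.67
eef_pos: [526.4, -254.5, 127.0]
tool_rot: [-3.138, -0.514, 0.119]
force: [0.1, -0.0, -3.3]
width: 7.1
q [ 1.18  0.78 -0.89  2.17  1.67  0.25 -0.91]
```

```bash
python3 -m creep '-0.02 0 0.04 0 0 0 1;-0.03 0 0.08 0 0 0 1;-0.03 0 0.08 0 0 0 1';python3 log.py;  python3 - <<'E'
from h import *
from planH import *
from go import rel
for a in ((29.5,3,0),(29.5,0,0)):
    s,r=rel(place2(*a)); print(a,np.round(s,3),np.round(r,2))
E
```

```text
clock: 30.92
eef_pos: [526.5, -254.0, 126.5]
tool_rot: [-3.141, -0.516, 0.121]
force: [-22.1, 0.1, 33.2]
width: 7.3
q [ 1.18  0.79 -0.9   2.18  1.69  0.26 -0.93]
(29.5, 3, 0) [-0.023  0.024 -0.065] [-0.03 -0.07 -0.  ]
(29.5, 0, 0) [-0.098  0.024 -0.065] [-0.03 -0.07 -0.  ]
```

```bash
python3 -m creep '0 0 -0.05 0 0 0 1;-0.03 0 -0.05 0 0 0 1;-0.06 0 -0.05 0 0 0 1;-0.09 0 -0.05 0 0 0 1;-0.09 0 -0.05 0 0 0 1;-0.09 0 -0.05 0 0 0 1';python3 log.py
```

```text
clock: 31.42
eef_pos: [524.3, -254.8, 125.3]
tool_rot: [-3.139, -0.517, 0.12]
force: [-5.6, -0.6, 11.2]
width: 7.1
q [ 1.19  0.79 -0.91  2.18  1.7   0.27 -0.94]
```

```bash
python3 -m creep '-0.03 0 -0.01 0 0 0 1;-0.06 0 -0.01 0 0 0 1;-0.06 0 -0.01 0 0 0 1;-0.06 0 -0.01 0 0 0 1';python3 log.py;  python3 - <<'E'
from h import *
from planH import *
from go import rel
for a in ((29.5,3,0),(29.5,0,0)):
    s,r=rel(place2(*a)); print(a,np.round(s,3),np.round(r,2))
save('wrist','w22')
E
```

```text
clock: 31.75
eef_pos: [523.1, -255.1, 124.8]
tool_rot: [-3.139, -0.519, 0.121]
force: [0.5, 0.2, 7.7]
width: 7.2
q [ 1.2   0.79 -0.91  2.18  1.72  0.27 -0.95]
(29.5, 3, 0) [ 0.074  0.008 -0.061] [-0.14 -0.23 -0.01]
(29.5, 0, 0) [-0.001  0.008 -0.061] [-0.14 -0.23 -0.01]
```

View pics/w22.png

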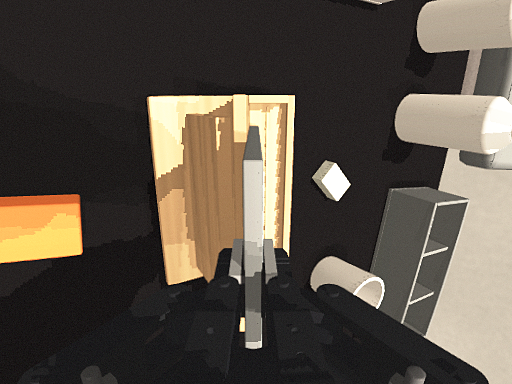

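```bash
python3 -m creep '-0.02 0 -0.01 0 0 0 1;-0.02 0 -0.01 0 0 0 0.85;-0.02 0 -0.01 0 0 0 0.75;-0.02 0 -0.01 0 0 0 0.65;-0.02 0 -0.01 0 0 0 0.55;-0.02 0 -0.01 0 0 0 0.55;-0.02 0 -0.01 0 0 0 0.55';python3 log.py;  python3 - <<'E'
from h import *
save('wrist','w23');save('scene','s23')
E
```

```text
clock: 32.38
eef_pos: [519.1, -255.4, 122.5]
tool_rot: [-3.138, -0.513, 0.118]
force: [0.3, -0.4, 1.1]
width: 38.5
q [ 1.2   0.8  -0.91  2.19  1.72  0.27 -0.95]
```

View pics/w23.png

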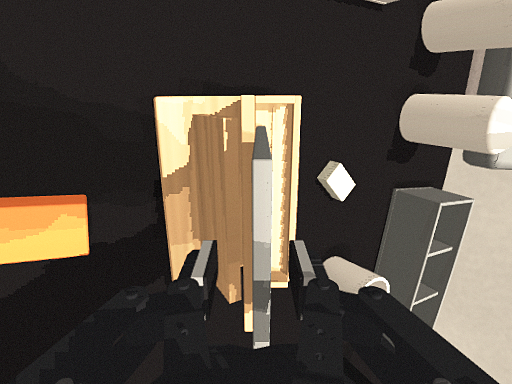

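View pics/s23.png

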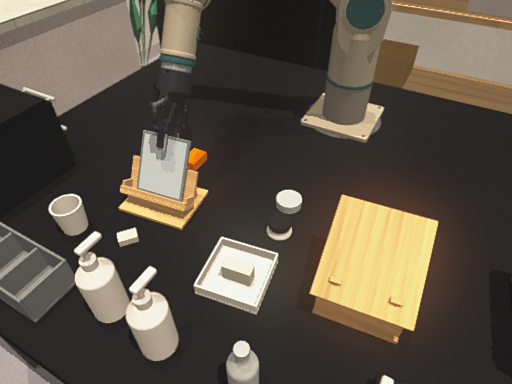

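Run:
```python
from planH import *
from h import tool
q=ctrl.read_state()['qpos']; T=tool()
for d in (30,60,80,100):
    Tt=T.copy(); Tt[:3,3]-=d*T[:3,2]; q2,e,a=simto(q,Tt); print(d,np.round(q2,2),round(e,1),round(a,1))
```

```text
30 [ 1.24  0.73 -0.92  2.2   1.5   0.23 -0.74] 0.1 0.0
60 [ 1.33  0.7  -1.02  2.2   1.27  0.28 -0.52] 0.1 0.0
80 [ 1.4   0.69 -1.11  2.2   1.17  0.33 -0.43] 0.3 0.0
100 [ 1.47  0.69 -1.2   2.2   1.09  0.38 -0.35] 0.0 0.0
```

```bash
python3 -m creep '0 0 -0.2 0 0 0 0.4;0 0 -0.4 0 0 0 0.3;0 0 -0.7 0 0 0 0.3;0 0 -1 0 0 0 0.3;0 0 -1.4 0 0 0 0.3;0 0 -1.8 0 0 0 0.3;0 0 -2.2 0 0 0 0.3;0 0 -2.2 0 0 0 0.3';python3 log.py;  python3 - <<'E'
from h import *
T=tool();np.save('T24',T)
save('wrist','w24');save('scene','s24');save('top','t24')
E
```

```text
clock: 33.15
eef_pos: [476.1, -261.5, 201.0]
tool_rot: [-3.139, -0.515, 0.118]
force: [-0.5, -0.1, -0.1]
width: 59.9
q [ 1.44  0.69 -1.16  2.2   1.15  0.35 -0.4 ]
```

View pics/w24.png

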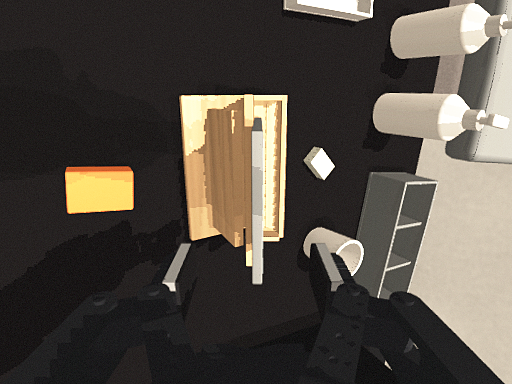

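View pics/s24.png

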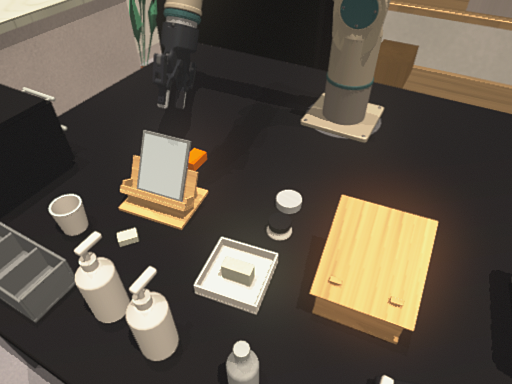

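```bash
cat > chk.py <<'E'
from h import *
from ovs import W3
n=np.array([.866,0,.5]);u=np.array([-.5,0,.866]);t0=np.array([0,0,30.]);Y=np.array([0,1.,0])
for cam,S,box in (('wrist',4,(165,80,310,225+75)),('scene',5,(100,115,225,230))):
    T=tool(); d=ctrl.get_image(cam); im=cv2.cvtColor(d['img'],cv2.COLOR_RGB2BGR)
    if cam=='wrist': S=2.6
    im=cv2.resize(im[box[1]:box[3],box[0]:box[2]],None,fx=S,fy=S,interpolation=cv2.INTER_CUBIC)
    for k,col in ((0,(0,0,255)),(8,(255,0,255))):
        P=W3([t0+n*k+u*a+Y*y for a,y in ((0,60),(0,-60),(140,-60),(140,60))]); q=((proj(d,P,T)+.5-[box[0],box[1]])*S).astype(int); cv2.polylines(im,[q.reshape(-1,1,2)],True,col,1)
    P=W3([t0+u*a+Y*y for a,y in ((0,84),(0,-84),(75,-84),(75,84))]); q=((proj(d,P,T)+.5-[box[0],box[1]])*S).astype(int); cv2.polylines(im,[q.reshape(-1,1,2)],True,(255,0,0),1)
    cv2.imwrite(f'pics/c_{cam}.png',im)
print(ctrl.read_state()['clock'])
for t in ('cream','tin','tray','buffer'): 
    d=ctrl.get_image('top'); print(t,[(round(b['score'],2),[round(x) for x in b['rect']]) for b in ctrl.boxes_of('top',t)])
E
python3 chk.py
```

```text
33.4
cream [(0.72, [239, 192, 258, 213])]
tin [(0.88, [239, 223, 260, 243])]
tray [(0.62, [225, 119, 280, 172])]
buffer [(0.68, [350, 231, 366, 254]), (0.64, [238, 139, 266, 154])]
```

View pics/c_wrist.png

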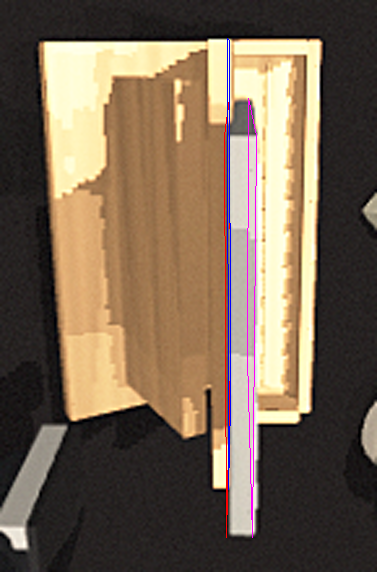

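View pics/c_scene.png

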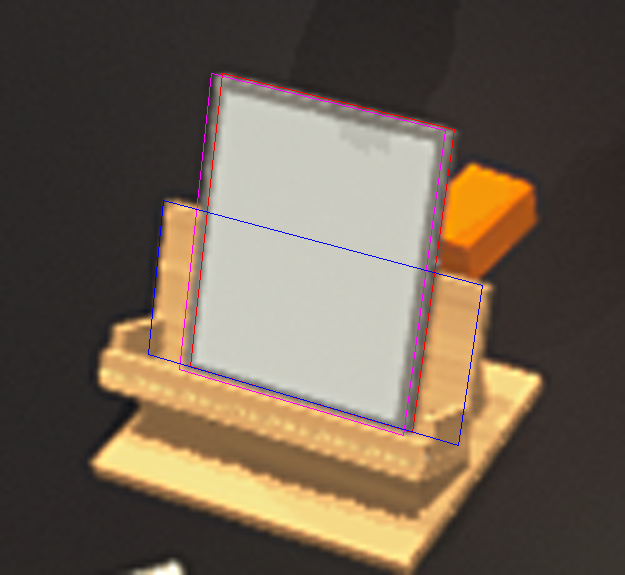

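View pics/t24.png

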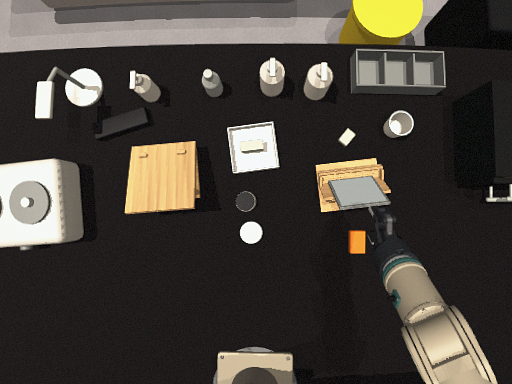

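Run:
```python
from cell import ctrl
print(ctrl.finish_job()); print(ctrl.read_state()['clock'])
```

```text
the job is handed in; nothing more can be done
None
the job is handed in; nothing more can be done
```

I moved the white buffing block from the trough to the tray. I then pushed the mirror up the slope to about 45 mm of overhang, pinched it there, carried it across and seated it in the stand. The mirror is released, the arm is clear, and the job was handed in at about 33 s; it reported no verdict.

**Last checks**
- **Mirror:** in the wrist and scene pictures its edges match the projected seated position to within a few millimetres. It lies flat against the back board, glass out, between the end stops. These were checked only by overlay on the pictures.
- **Buffing block:** it is standing near the middle of the tray in the top view.
- **Cream jar and tin:** both are within 2–4 pixels of where they started in the top view.
- **Robot:** the force reading was near zero after the retreat.

**What went wrong or disagreed**
- **Reach:** the first approach to the block ran into joint limits, so I backed off and came in again from a different arm posture.
- **Stand position:** the stand's base outline and its trough disagreed by about 7 mm in my fit. I relied on the trough and board, and where the mirror touched the trough floor agreed with that to about 1 mm.
- **Mirror in the gripper:** the wrist picture put the mirror's lower edge about 120 mm beyond the fingertips, and the scene picture 108 mm. I used 109 mm, and where the mirror touched the floor bore that out.

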